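# Screw the deep cap onto the jar in the capping stand

## Robot

A 7-joint arm with a two-finger parallel gripper is mounted at the origin on a cart in front of the work surface, level with it; the furniture and walls round the work are solid. World frame = base frame: x ahead of the robot, y to its left, z up, the work surface at z = 0. Lengths are in m, angles in rad, forces in N, time in s.
With the tool pointing down it reaches from about 0.4 to 0.9 m from the base axis. Payload 5.5 kg.
Tool frame: the origin (TCP) lies midway between the tips of the shut fingers; the grasp point (between the pads) lies behind it (arm.grasp_offset is the z of the grasp point in the tool frame, in m); z points along the fingers, y is the direction in which the jaws open and shut (so a half turn about z gives the same grasp; the last joint's range is limited). The gripper opens to 92 mm and grips with 3 to 60 N. Pads are 19 mm wide; open, the fingers measure 130 mm over their backs; the gripper's body (75 mm by 190 mm) begins 47 mm behind the grasp point.
Start: joints at [-0.887, 0.501, -0.427, 1.55, 0.221, 1.138, -0.21], TCP at [0.265, 0.593, 0.227] pointing down, gripper open.
Joint ranges: [-2.88, 2.88], [-0.31, 2.03], [-1.54, 1.56], [0.2, 2.42], [-1.41, 4.55], [0.19, 2.02], [-2.57, 2.57]. Speed limits (rad/s): [2.57, 2.57, 3.14, 3.14, 3.14, 3.14, 3.14].

## Interface

Orientations are given as a unit quaternion [x, y, z, w].
In Python, from workcell import arm gives the robot as it stands.
- The arm moves only by the tool send_rows, never from a script. Its argument "moves" is a list of rows, each an object with "xyz": the shift along the tool's x, y, z in mm, a list of three; "rotation": the turn, a rotation vector about the tool's x, y, z in rad, a list of three; "claw": the opening in per cent of the stroke, from 0 (shut) to 100 (fully open). In form: [{"xyz": [dx, dy, dz], "rotation": [ax, ay, az], "claw": claw}, ...]. A call has exactly 5 rows; each row is the pose to reach, as a shift and turn from the pose measured when the call began, along the tool's axes at that moment; what a row does not reach only later rows make up. A row lasts 1/10 s, in which the tool goes at most 50 mm and 8.59 degrees, less where a joint would pass 70% of its speed; a pose out of reach is approached as far as the arm can. A call with a gripper value outside its range is refused whole. The fingers move at their own pace and stop on an object; "newtons" is the grip in N (left out, the last holds). Time passes only in rows, so rows that repeat a pose let the fingers close, or fill a call up. It gives the time, the measured TCP pose, the force and the opening at its end, in the units of the state.
- arm.state(): the state, without advancing time (a new reading comes with each control period).
- arm.grab_frame(name): name is "scene" or "top"; returns the picture (384x512x3 uint8, red, green, blue); there is no depth.
- arm.camera_params(name): a dict with "fx", "fy", "cx", "cy" (pixels), "view" (4x4, takes a point from world to camera coordinates). Camera axes: x right, y down, z forward; pixel columns grow to the right and rows downward; lengths in m; the calibration is good to about 2 mm. A picture is of the moment at which its call begins. camera_params takes no time and is no camera call.
- arm.close_job(): hands the job in, once; it reports no verdict.
The state is a dict: "time": time; "joint_positions": joint angles; "joint_velocities": joint speeds; "joint_torque": joint torques, N m; "position": TCP position; "tcp_rot": TCP orientation; "force": force on the tool from outside, world axes, zero at the start; "ft_torque": the same for the moment, N m; "width": finger opening in m.
Only numpy, scipy, OpenCV 4.12 (cv2) and the standard library are available. Lean on these libraries where they do the work, as an engineer would, in place of code of your own. Each camera call takes 0.05 s, during which the arm holds its last target.

## Task

Put the deep ribbed cap on the white jar held in the capping stand: find the start of the thread by feel, turning the cap gently backwards (counter-clockwise from above) until it drops in, then screw it down clockwise until it is fully home, and let go. Stop turning or pressing as soon as it meets resistance, never force it, and leave the other things where they are.

Things in the scene. Friction and masses are not known exactly. Their poses are not given: they have to be found in the camera images.
- cap_center (a point): Centre (half-way up) of the loose deep screw cap: plain grey plastic, ribbed, round, 56 mm wide, 22 mm high, about 40 g, open side down, z up. Skirt 49.6 mm wide inside. Three lugs inside, 120 degrees apart (one on its +x axis), 6.4 mm wide, 1 to 4 mm above the lower edge, inner faces on a 41.8 mm circle. Not the wider flat 63 x 14 mm caps.
- jar_mouth (a point): Centre of the rim of the white plastic jar, 112 mm above the table (neck 40 mm wide, rails on it 46.8 mm). The jar is clamped in the stand at an unknown angle: this frame belongs to the stand and does not show the thread's angle. The jar's shoulder begins 22 mm below the rim.
- rail_top (a point): Axis point 5 mm below the rim, level with the flat tops of three thread rails, 120 degrees apart, 80 degrees long. Lugs on them put the cap's centre 5 mm above the rim. A narrow stop wall 3 mm higher ends each rail at its clockwise end (from above), so clockwise the cap jams; counter-clockwise, after at most 85 degrees (105 if the lugs came down on the walls), the lugs reach gaps.
- thread_gap (a point): Point on the jar's axis 12.2 mm below the rim: floor of the three gaps, where the lugs come to stand after dropping 7.2 mm; the cap's centre is then 2.2 mm below the rim. In a gap the cap can turn some 14 degrees; farther counter-clockwise it meets a wall. Some starts drop in at once, without turning back.
- thread_home (a point): Point on the jar's axis 16.2 mm below the rim: floor under the rails at the thread's end. From the gap the cap, turned clockwise, is led 4 mm down, over some 50 degrees of the turn, and stops at a wall after 66 to 80 degrees in all; its centre is then 6.2 mm below the rim. Lugs have 1.2 mm of vertical play in the thread.
- stand: Fixed capping stand (aluminium base 100 x 100 mm, grey collar) holding the jar in a rubber liner: under a turning load the jar gives springily, about 4 N m per rad, and springs back. Origin under the base's centre. Cap and jar are damaged by more than 40 N; 2 to 8 N of pressure while turning is enough, and the cap turns freely (under 0.15 N m) until it meets a wall.
- spare_jar_center (a point): Centre of a loose filled jar (66 mm wide, 91 mm high) with a cap on, a bystander.
- flat_cap_center (a point): Centre of a loose flat spare cap (63 mm wide, 14 mm high), a bystander.
- counter: Loose round tally counter (76 x 50 x 22 mm), a bystander; origin at its underside.
Mind the look-alikes: they are no part of the job. Leave any blue or red look-alike of the part that bears cap_center alone.

How it is judged:
By the outcome, as a careful person would: the job done as asked, in the order asked, and still so for the second after the job is handed in, with the robot touching nothing.
It also fails if it takes over 64 s, if anything falls off the work surface, if the arm or the gripper's body presses on something with over 40 N, if the wrist force passes 120 N, or if a joint passes its speed limit or range.

## Working session

There is one attempt and no reset: what is moved stays moved. The work goes in short steps, Python scripts to look and compute and a tool call to move; the robot and the scene stay as the last step left them, time stands still between calls to the robot, and variables do not carry over. Pictures are saved under pics/ and viewed, and the job is handed in when it is done.

Besides the shell and the picture viewer there is one more tool, called after ">>>" in YAML: its name, and indented under it one key for each argument. send_rows: Moves the arm, as the interface text tells. Its arguments: {"type":"object","properties":{"moves":{"type":"array"},"newtons":{"type":"number"}},"required":["moves"]}

```bash
ls; mkdir -p pics; python3 - <<'E'
from workcell import arm
import cv2
s=arm.state()
for k,v in s.items(): print(k,v)
print(arm.grasp_offset)
for n in("scene","top"):
    im=arm.grab_frame(n); cv2.imwrite(f"pics/{n}0.png",im[:,:,::-1])
    p=arm.camera_params(n); print(n,p)
E
```

```text
pics
time 0.0
joint_positions [-0.88680928  0.50183248 -0.42680449  1.55141107  0.2207696   1.1382863
 -0.21032639]
joint_velocities [-0.00060039  0.00287865 -0.00123921 -0.00044939  0.00033977 -0.00323321
  0.00149039]
joint_torque [ 2.11457109e-05 -5.66596019e+01 -5.81610337e+00 -2.79107577e+01
 -6.85872068e-02  3.08168982e-02  1.85103022e-04]
position [0.26525879 0.59267099 0.22570534]
tcp_rot [ 2.08835084e-01  9.77950416e-01 -9.11083036e-04 -2.46958852e-04]
force [ 0.04186919 -0.40827241  0.65660157]
ft_torque [ 0.0186401  -0.02445105  0.07118376]
width 0.09138258035968833
-0.0188
scene {'fx': 433.5245626559739, 'fy': 433.5245626559739, 'cx': 255.33946297559416, 'cy': 188.58682071631716, 'view': array([[ 0.77340509, -0.63389435,  0.00474629, -0.3408728 ],
       [-0.48733186, -0.59934137, -0.63505715,  0.33413014],
       [ 0.40540378,  0.48884341, -0.77245058,  0.78515929],
       [ 0.        ,  0.        ,  0.        ,  1.        ]])}
top {'fx': 479.4657379547568, 'fy': 479.4657379547568, 'cx': 254.1617985556178, 'cy': 189.233750991093, 'view': array([[ 0.02550965, -0.99966997, -0.00303305,  0.08119713],
       [-0.99184556, -0.02493078, -0.12498339,  0.53369209],
       [ 0.12486653,  0.0061966 , -0.9921542 ,  1.25674786],
       [ 0.        ,  0.        ,  0.        ,  1.        ]])}
```

View pics/scene0.png

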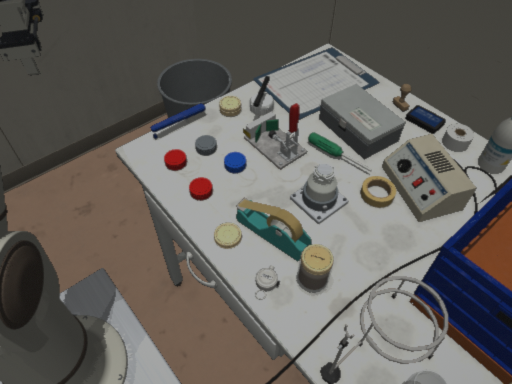

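View pics/top0.png

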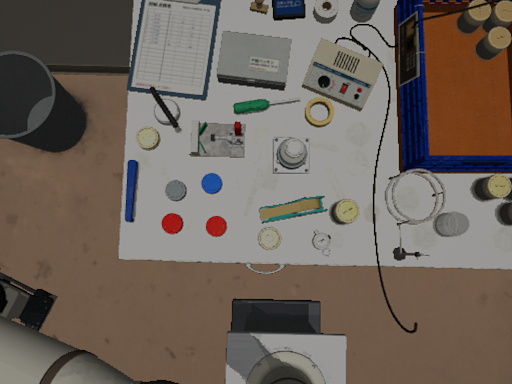

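Candidates for cap_center in the scene view are grey (206,145), red (175,159) and (201,188), blue (235,162), cream flat caps (230,105) and (228,235). In the top view there is also a grey disc at (452,224). Grey (206,145)/(176,190) fits best: it is plain grey and of the deep size. I'll enlarge to confirm.

```bash
python3 - <<'E'
import cv2,numpy as np
s=cv2.imread("pics/scene0.png");t=cv2.imread("pics/top0.png")
def c(im,x,y,w,h,f): return cv2.resize(im[y:y+h,x:x+w],None,fx=f,fy=f,interpolation=cv2.INTER_CUBIC)
a=c(s,150,120,100,75,4);b=c(s,285,150,75,75,4)
d=c(t,140,155,100,75,4);e=c(t,255,115,75,75,4)
cv2.imwrite("pics/crop0.png",np.vstack([np.hstack([a,b]),np.hstack([d,e])]))
cv2.imwrite("pics/crop1.png",c(t,380,160,132,110,4))
E
```

```text
(no output)
```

View pics/crop0.png

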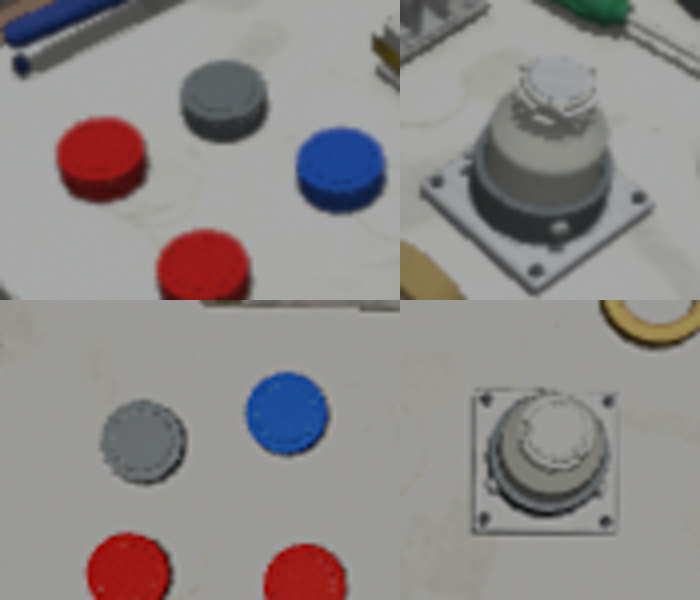

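View pics/crop1.png

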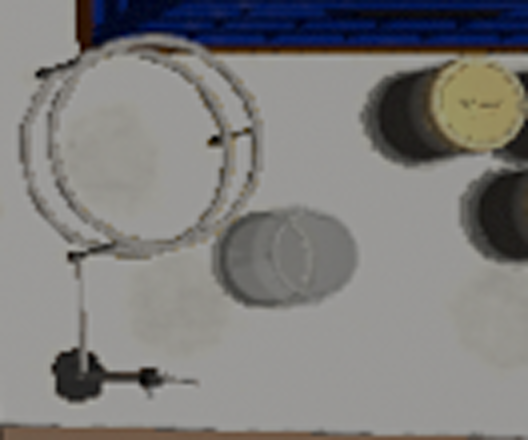

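The crop confirms it: plain grey ribbed cap at scene (206,145), top (176,190). The red and blue ones are look-alikes, and the disc at (452,224) is a glass vessel. Now measuring.

```bash
cat > h.py <<'E'
import numpy as np,cv2
from workcell import arm
P={n:arm.camera_params(n) for n in("scene","top")}
def proj(n,X):
    p=P[n];X=np.atleast_2d(X);c=X@p["view"][:3,:3].T+p["view"][:3,3]
    return np.c_[p["fx"]*c[:,0]/c[:,2]+p["cx"],p["fy"]*c[:,1]/c[:,2]+p["cy"]]
def ring(x,y,z,r,n=72):
    a=np.linspace(0,2*np.pi,n,endpoint=False);return np.c_[x+r*np.cos(a),y+r*np.sin(a),0*a+z]
def unproj(n,uv,z):
    p=P[n];R=p["view"][:3,:3];t=p["view"][:3,3];o=-R.T@t
    d=R.T@np.array([(uv[0]-p["cx"])/p["fx"],(uv[1]-p["cy"])/p["fy"],1]);return o+d*(z-o[2])/d[2]
E
python3 - <<'E'
from h import *
from scipy.optimize import least_squares
s=cv2.imread("pics/scene0.png");t=cv2.imread("pics/top0.png")
print("cap guess",unproj("scene",(206,141),.022),unproj("top",(176,190),.022))
print("stand base",[unproj("top",(255+u/4,115+(v)/4),.0) for u,v in((85,100),(208,102),(205,221),(84,218))])
print("rim",unproj("top",(255+159/4,115+130/4),.112),unproj("scene",(285+157/4,150+78/4),.112))
for n,im,(x,y) in(("scene",s,(206,145)),("top",t,(176,190))):
    print(n);print(im[y,x-20:x+21].mean(1).astype(int));print(im[y-18:y+19,x].mean(1).astype(int))
E
```

```text
cap guess [0.52914499 0.31182262 0.022     ] [0.52549338 0.30695856 0.022     ]
stand base [array([0.67603077, 0.03665896, 0.        ]), array([ 0.67673628, -0.04933087,  0.        ]), array([ 0.59240154, -0.04824102,  0.        ]), array([0.59241144, 0.0357008 , 0.        ])]
rim [ 0.63158969 -0.00668645  0.112     ] [ 0.63176289 -0.00491328  0.112     ]
scene
[167 167 166 167 166 167 166 166 155 109  95  94  91  89  93  96  96  96
  96  95  95  95  96  96  93  87  86  93  87  66  82 136 164 167 166 166
 166 166 167 167 167]
[166 166 164 165 165 165 164 156 113  97  95  95  96  96  96  95  95  95
  95  94  86  93  85  55  48  44  44  44  76 154 165 165 166 166 167 166
 167]
top
[153 154 153 154 153 153 153 154 147 114 104 106 108 106 106 107 107 106
 107 107 108 106 107 107 107 109 104 102 112  95  96 156 155 153 154 153
 154 153 153 153 154]
[154 153 154 153 154 154 154 146 100 104 107 110 106 106 106 107 107 107
 108 107 108 107 106 108 103  91 111 100  59 113 157 154 153 154 153 153
 153]
```

```bash
cat >> h.py <<'E'
from scipy.ndimage import map_coordinates
from scipy.optimize import least_squares
def edges(im,c,rmax,mid,n=72):
    """first radius along rays where gray crosses mid, from inside (dark/bright) outward"""
    g=im.astype(float).mean(2);out=[]
    r=np.arange(0,rmax,.1)
    for a in np.linspace(0,2*np.pi,n,endpoint=False):
        u=c[0]+r*np.cos(a);v=c[1]+r*np.sin(a)
        q=map_coordinates(g,[v,u],order=1)-mid
        k=np.where(np.sign(q)!=np.sign(q[0]))[0]
        k2=[i for i in k if i>40]
        if k2: # last inside sample before staying outside
            ins=np.where(np.sign(q)==np.sign(q[0]))[0]
            i=ins[-1]; 
            if i<len(r)-5: out.append((u[i],v[i]))
    return np.array(out)
def hullres(n,pts,X):
    h=cv2.convexHull(proj(n,X).astype(np.float32))
    return np.array([cv2.pointPolygonTest(h,(float(a),float(b)),True) for a,b in pts])
def cyl(x,y,z,r=.028,h=.022): return np.vstack([ring(x,y,z-h/2,r),ring(x,y,z+h/2,r)])
E
python3 - <<'E'
from h import *
s=cv2.imread("pics/scene0.png");t=cv2.imread("pics/top0.png")
E_={"scene":edges(s,(206,145),18,130),"top":edges(t,(176,190),16,130)}
for names in (("scene","top"),("scene",),("top",)):
    if len(names)==2: f=lambda p:np.concatenate([hullres(n,E_[n],cyl(*p)) for n in names]);x0=[.527,.309,.011]
    else: f=lambda p:np.concatenate([hullres(n,E_[n],cyl(*p,.011)) for n in names]);x0=[.527,.309]
    r=least_squares(f,x0,loss="soft_l1",f_scale=.3,x_scale=.01,diff_step=1e-3);print(names,r.x,np.abs(f(r.x)).mean())
    print(np.round(f(r.x)[::4],1))
E
```

```text
('scene', 'top') [0.52564172 0.30958278 0.01078005] 0.18061527554350476
[-0.3  0.   0.1  0.2 -0.   0.   0.1 -0.1 -0.3 -0.3  0.4  0.1  0.   0.
 -0.   0.   0.1  0.1 -0.   0.   0.1 -0.1  0.  -0.1 -0.4  0.1  0.1 -0.2
 -0.2 -0.2 -0.1 -0.2  0.  -0.1 -0.4 -0.3]
('scene',) [0.52533279 0.30947392] 0.13519829498199926
[-0.4 -0.   0.1  0.2 -0.   0.1  0.1 -0.  -0.2 -0.2  0.4  0.1  0.   0.
 -0.1  0.   0.1 -0. ]
('top',) [0.52584729 0.30943083] 0.21314317454599818
[ 0.   0.   0.1 -0.2 -0.1 -0.2 -0.5  0.1  0.1 -0.2 -0.2 -0.2 -0.  -0.2
  0.1 -0.  -0.3 -0.2]
```

```bash
python3 - <<'E'
from h import *
s=cv2.imread("pics/scene0.png");t=cv2.imread("pics/top0.png")
def c(im,x,y,w,h,f): return cv2.resize(im[y:y+h,x:x+w],None,fx=f,fy=f,interpolation=cv2.INTER_CUBIC)
a=c(s,285,155,60,65,8)[:,:400];b=c(t,265,125,50,65,8)
def draw(img,n,ox,oy,X,col):
    q=((proj(n,X)-[ox,oy]+.5)*8-.5).round().astype(int)
    for i in range(len(q)): cv2.circle(img,tuple(map(int,q[i])),1,col,-1)
for img,n,ox,oy in((a,"scene",285,155),(b,"top",265,125)):
    for z,r,col in((.112,.02,(0,0,255)),(.107,.0234,(0,255,0))):
        draw(img,n,ox,oy,ring(.6318,-.006,z,r),col)
out=np.hstack([a,b]);cv2.imwrite("pics/jar0.png",np.clip(out,0,255)[:600])
E
```

```text
(no output)
```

View pics/jar0.png

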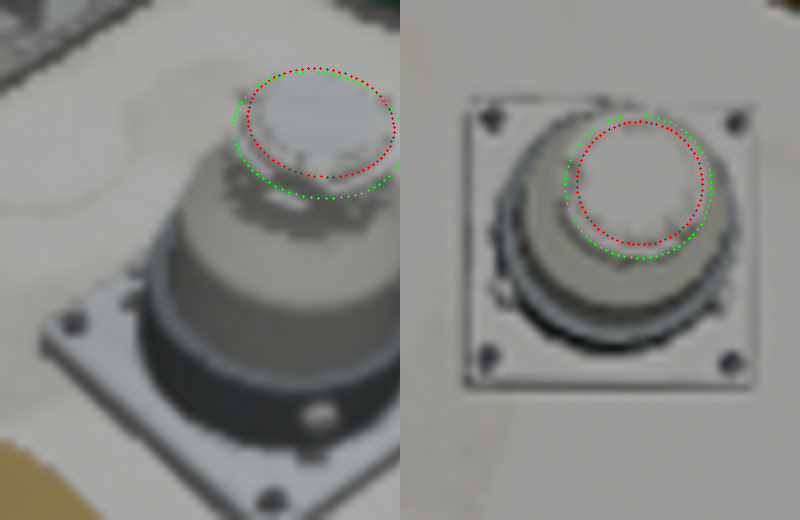

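```bash
python3 - <<'E'
from h import *
s=cv2.imread("pics/scene0.png").astype(float).mean(2);t=cv2.imread("pics/top0.png").astype(float).mean(2)
def dark(g,u,v,w=3):
    ys,xs=np.mgrid[int(v)-w:int(v)+w+1,int(u)-w:int(u)+w+1];p=g[ys,xs];wt=np.clip(np.median(p)-15-p,0,None);return (xs*wt).sum()/wt.sum(),(ys*wt).sum()/wt.sum()
top=[dark(t,265+a/8,125+b/8) for a,b in((92,122),(338,125),(331,362),(87,358))]
sc=[dark(s,285+a/8,155+b/8) for a,b in((73,322),(272,500),(500,355) )]
print(np.round(top,2),np.round(sc,2))
for z in(.006,.008,.01,.012):
    A=np.array([unproj("top",p,z)[:2] for p in top]);B=np.array([unproj("scene",p,z)[:2] for p in sc])
    print(z,A.mean(0).round(4),A.round(4).tolist(),"scene",B.round(4).tolist())
# plate edges at top view: horizontal profile rows
for v in (150,160): print(np.round(t[v,268:320]).astype(int))
for u in (282,300): print(np.round(t[130:180,u]).astype(int))
E
```

```text
[[275.49 139.71]
 [306.61 139.86]
 [305.69 170.44]
 [274.98 169.5 ]] [[293.27 195.53]
 [318.6  217.66]
 [345.01 199.51]]
0.006 [ 0.6337 -0.004 ] [[0.6754, 0.039], [0.6771, -0.0476], [0.5908, -0.0461], [0.5913, 0.0387]] scene [[0.5925, 0.0415], [0.5937, -0.0435], [0.6801, -0.0453]]
0.008 [ 0.6333 -0.0038] [[0.6749, 0.0391], [0.6767, -0.0474], [0.5905, -0.0459], [0.591, 0.0388]] scene [[0.5913, 0.0405], [0.5925, -0.0444], [0.6787, -0.0462]]
0.01 [ 0.6329 -0.0037] [[0.6745, 0.0392], [0.6762, -0.0472], [0.5901, -0.0457], [0.5907, 0.0389]] scene [[0.5901, 0.0394], [0.5913, -0.0453], [0.6773, -0.0471]]
0.012 [ 0.6325 -0.0036] [[0.674, 0.0392], [0.6757, -0.047], [0.5898, -0.0455], [0.5903, 0.039]] scene [[0.589, 0.0383], [0.5901, -0.0461], [0.6759, -0.048]]
[154 154 154 156 139 113 152 157 140  89  98  80  86 124 120 121 104  95
 135 127 149 155 154 154 153 154 154 154 154 154 154 152 143 133 149 124
 122 114 111 144 150 142 155 154 153 154 154 154 154 153 153 155]
[153 151 152 153 136 111 153 148 123 131 128  78 105  93  61  54  70 105
 119 123 124 124 124 124 124 124 124 125 124 125 125 123 108  69  66  98
 101 112 134 155 147 136 156 154 154 154 154 153 153 154 154 154]
[154 153 153 154 152 153 145 130 156 155 155 138  98 100 103 119 118 118
 118 120 120 121 121 122 122 124 114  91  67  52  61  91 100  87  49  30
  92 147 157 155 155 152 125  94 158 154 153 154 154 154]
[153 153 154 154 154 154 154 153 150 151 135 127 140 141 144 150 151 152
 148 139 143 137 141 132  87 104 121 125 125 124 108  63  68  96 100  59
  99 158 156 154 154 154 136 103 158 154 154 155 154 154]
```

>>> send_rows:
  moves:
    - {"xyz":[-40,-17,10],"rotation":[0,0,0.06],"claw":82}
    - {"xyz":[-80,-34,20],"rotation":[0,0,0.13],"claw":82}
    - {"xyz":[-120,-51,30],"rotation":[0,0,0.2],"claw":82}
    - {"xyz":[-160,-68,40],"rotation":[0,0,0.27],"claw":82}
    - {"xyz":[-200,-85,50],"rotation":[0,0,0.33],"claw":82}
  newtons: 5

```text
time: 0.6
position: [0.4139, 0.4317, 0.1752]
tcp_rot: [0.368, 0.93, -0.001, -0.0]
force: [0.8, 0.6, -1.4]
width: 0.0753
```

```bash
cat > st.py <<'E'
import sys,numpy as np
from workcell import arm
from scipy.spatial.transform import Rotation as R
s=arm.state();r=R.from_quat(s["tcp_rot"]);M=r.as_matrix();np.set_printoptions(precision=4,suppress=True)
print("t",s["time"],"p",s["position"],"yaw_y",np.degrees(np.arctan2(M[1,1],M[0,1])).round(2),"zax",M[:,2],"q",s["joint_positions"],"F",s["force"],"T",s["ft_torque"],"w",s["width"])
if len(sys.argv)>3:
    d=np.array(list(map(float,sys.argv[1:4])))-s["position"];print("tool delta mm",(M.T@d*1000).round(2), "tilt fix (tool rotvec)",M.T@np.cross(M[:,2],[0,0,-1]))
E
python3 st.py .5256 .3096 .06
```

```text
t 0.6 p [0.4139 0.4317 0.1752] yaw_y 46.84 zax [-0.0011 -0.0021 -1.    ] q [-0.6144  0.4488 -0.3081  1.7359  0.1592  0.9837 -0.1652] F [ 0.7825  0.6401 -1.3635] T [ 0.02   -0.0302  0.0497] w 0.07532672682310705
tool delta mm [-164.94  -12.36  115.32] tilt fix (tool rotvec) [-0.0023  0.0006 -0.    ]
```

>>> send_rows:
  moves:
    - {"xyz":[-41,-3,20],"rotation":[0,0,0],"claw":82}
    - {"xyz":[-82,-6,45],"rotation":[0,0,0],"claw":82}
    - {"xyz":[-123,-9,75],"rotation":[0,0,0],"claw":82}
    - {"xyz":[-165,-12.3,105],"rotation":[0,0,0],"claw":82}
    - {"xyz":[-165,-12.3,115],"rotation":[-0.002,0,0],"claw":82}

```text
time: 1.1
position: [0.529, 0.3007, 0.0567]
tcp_rot: [0.372, 0.928, -0.004, 0.001]
force: [0.5, -0.9, 0.1]
width: 0.0751
```

```bash
python3 st.py .5256 .3096 .003
```

```text
t 1.1 p [0.529  0.3007 0.0567] yaw_y 46.28 zax [-0.0014 -0.0074 -1.    ] q [-0.389   0.6158 -0.2329  1.7761  0.199   0.7777  0.0841] F [ 0.491  -0.8546  0.0536] T [-0.0411  0.0243  0.042 ] w 0.07509961860652405
tool delta mm [ 8.87  4.43 53.62] tilt fix (tool rotvec) [-0.0063  0.0041  0.    ]
```

>>> send_rows:
  moves:
    - {"xyz":[8.9,4.4,0],"rotation":[-0.006,0.004,0],"claw":82}
    - {"xyz":[8.9,4.4,5],"rotation":[-0.006,0.004,0],"claw":82}
    - {"xyz":[8.9,4.4,15],"rotation":[-0.006,0.004,0],"claw":82}
    - {"xyz":[8.9,4.4,25],"rotation":[-0.006,0.004,0],"claw":82}
    - {"xyz":[8.9,4.4,25],"rotation":[-0.006,0.004,0],"claw":82}

```text
time: 1.6
position: [0.524, 0.3102, 0.0304]
tcp_rot: [0.371, 0.928, -0.001, -0.001]
force: [-0.1, -0.5, 0.5]
width: 0.0756
```

```bash
python3 st.py .5256 .3096 .003; python3 - <<'E'
from h import *
im=arm.grab_frame("scene")[:,:,::-1];b=arm.grab_frame("top")[:,:,::-1]
c=lambda i,x,y:cv2.resize(i[y:y+90,x:x+100],None,fx=4,fy=4,interpolation=cv2.INTER_CUBIC)
cv2.imwrite("pics/g1.png",np.hstack([c(im,155,100),c(b,130,140)]))
E
```

```text
t 1.6 p [0.524  0.3102 0.0304] yaw_y 46.39 zax [-0.0021 -0.0012 -1.    ] q [-0.4072  0.6546 -0.228   1.7843  0.208   0.7285  0.064 ] F [-0.1216 -0.5441  0.4589] T [ 0.0262  0.0197 -0.0031] w 0.07562159761669826
tool delta mm [-1.61  0.71 27.38] tilt fix (tool rotvec) [-0.0023 -0.0007  0.    ]
```

View pics/g1.png

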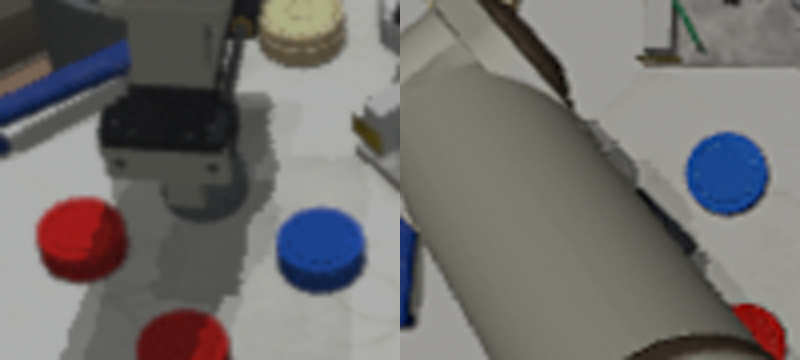

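The scene view shows the near finger in front of the cap (about (205,148)), well clear of red and blue. In the top view the forearm hides the cap. Going down.

>>> send_rows:
  moves:
    - {"xyz":[-1.6,0.7,8],"rotation":[-0.002,0,0],"claw":82}
    - {"xyz":[-1.6,0.7,16],"rotation":[-0.002,0,0],"claw":82}
    - {"xyz":[-1.6,0.7,22],"rotation":[-0.002,0,0],"claw":82}
    - {"xyz":[-1.6,0.7,26],"rotation":[-0.002,0,0],"claw":82}
    - {"xyz":[-1.6,0.7,26.5],"rotation":[-0.002,0,0],"claw":82}

```text
time: 2.2
position: [0.5261, 0.3093, 0.0041]
tcp_rot: [0.372, 0.928, 0.0, -0.0]
force: [0.5, -0.6, 0.0]
width: 0.0754
```

```bash
python3 st.py .5256 .3096 .003
```

```text
t 2.2 p [0.5261 0.3093 0.0041] yaw_y 46.35 zax [-0.0004  0.0003 -1.    ] q [-0.4121  0.6957 -0.2173  1.787   0.2201  0.6827  0.057 ] F [ 0.5161 -0.6054  0.0212] T [-0.0146  0.0184  0.0034] w 0.07536194209452532
tool delta mm [ 0.55 -0.17  1.07] tilt fix (tool rotvec) [-0.0001 -0.0005  0.    ]
```

>>> send_rows:
  moves:
    - {"xyz":[0,0,0.8],"rotation":[0,0,0],"claw":40}
    - {"xyz":[0,0,0.8],"rotation":[0,0,0],"claw":40}
    - {"xyz":[0,0,0.8],"rotation":[0,0,0],"claw":40}
    - {"xyz":[0,0,0.8],"rotation":[0,0,0],"claw":40}
    - {"xyz":[0,0,0.8],"rotation":[0,0,0],"claw":40}
  newtons: 4

```text
time: 2.7
position: [0.5263, 0.3094, 0.0035]
tcp_rot: [0.372, 0.928, 0.0, -0.0]
force: [0.6, -1.3, -0.0]
width: 0.0557
```

```bash
python3 st.py .5256 .3096 .003
```

```text
t 2.7 p [0.5263 0.3094 0.0035] yaw_y 46.34 zax [-0.0001  0.0005 -1.    ] q [-0.4123  0.6966 -0.217   1.787   0.2204  0.6814  0.0567] F [ 0.6279 -1.2705 -0.0325] T [-0.0502  0.0399  0.0043] w 0.05570425207876685
tool delta mm [ 0.63 -0.3   0.49] tilt fix (tool rotvec) [ 0.0002 -0.0004  0.    ]
```

>>> send_rows:
  moves:
    - {"xyz":[0,0,0],"rotation":[0,0,0],"claw":80}
    - {"xyz":[0,0,0],"rotation":[0,0,0],"claw":80}
    - {"xyz":[0,0,-10],"rotation":[0,0,0],"claw":80}
    - {"xyz":[0,0,-25],"rotation":[0,0,0.12],"claw":80}
    - {"xyz":[0,0,-28],"rotation":[0,0,0.26],"claw":80}

```text
time: 3.2
position: [0.5275, 0.3102, 0.0337]
tcp_rot: [0.491, 0.871, 0.002, 0.0]
force: [-0.2, -0.2, -0.1]
width: 0.0734
```

>>> send_rows:
  moves:
    - {"xyz":[0,0,0],"rotation":[0,0,0.15],"claw":80}
    - {"xyz":[0,0,0],"rotation":[0,0,0.29],"claw":80}
    - {"xyz":[0,0,0],"rotation":[0,0,0.44],"claw":80}
    - {"xyz":[0,0,0],"rotation":[0,0,0.58],"claw":80}
    - {"xyz":[0,0,0],"rotation":[0,0,0.72],"claw":80}

```text
time: 3.7
position: [0.5277, 0.3106, 0.0347]
tcp_rot: [0.768, 0.64, 0.002, -0.0]
force: [-0.6, 0.5, 0.2]
width: 0.0734
```

```bash
python3 st.py .5263 .3094 .003
```

```text
t 3.7 p [0.5277 0.3106 0.0347] yaw_y -10.43 zax [ 0.0027  0.0033 -1.    ] q [-0.5885  0.6369  0.0177  1.7877 -0.0181  0.7131 -0.7426] F [-0.6294  0.465   0.1939] T [-0.0758  0.0743 -0.014 ] w 0.07342213947805103
tool delta mm [-1.57 -1.19 31.65] tilt fix (tool rotvec) [ 0.0021 -0.0037  0.    ]
```

>>> send_rows:
  moves:
    - {"xyz":[-1.6,-1.2,0],"rotation":[0.002,-0.004,0.15],"claw":80}
    - {"xyz":[-1.6,-1.2,0],"rotation":[0.002,-0.004,0.29],"claw":80}
    - {"xyz":[-1.6,-1.2,0],"rotation":[0.002,-0.004,0.44],"claw":80}
    - {"xyz":[-1.6,-1.2,0],"rotation":[0.002,-0.004,0.58],"claw":80}
    - {"xyz":[-1.6,-1.2,5],"rotation":[0.002,-0.004,0.58],"claw":80}

```text
time: 4.2
position: [0.5268, 0.3102, 0.0308]
tcp_rot: [0.919, 0.393, 0.001, -0.001]
force: [0.4, 0.5, -0.7]
width: 0.0736
```

```bash
python3 st.py .5263 .3094 .003
```

```text
t 4.2 p [0.5268 0.3102 0.0308] yaw_y -43.7 zax [ 0.0009  0.002  -1.    ] q [-0.6979  0.6482  0.163   1.793  -0.1526  0.7108 -1.2144] F [ 0.4134  0.506  -0.6994] T [-0.0668  0.1226  0.0635] w 0.07355851914234668
tool delta mm [-0.98  0.19 27.83] tilt fix (tool rotvec) [-0.0007 -0.002  -0.    ]
```

>>> send_rows:
  moves:
    - {"xyz":[-1,0.2,8],"rotation":[0,-0.002,0],"claw":80}
    - {"xyz":[-1,0.2,16],"rotation":[0,-0.002,0],"claw":80}
    - {"xyz":[-1,0.2,23],"rotation":[0,-0.002,0],"claw":80}
    - {"xyz":[-1,0.2,27],"rotation":[0,-0.002,0],"claw":80}
    - {"xyz":[-1,0.2,27.3],"rotation":[0,-0.002,0],"claw":80}

```text
time: 4.7
position: [0.5256, 0.3089, 0.0024]
tcp_rot: [0.919, 0.393, -0.001, -0.0]
force: [-0.2, -0.4, -0.5]
width: 0.0731
```

```bash
python3 st.py .5263 .3094 .003
```

```text
t 4.7 p [0.5256 0.3089 0.0024] yaw_y -43.68 zax [-0.0022 -0.0004 -1.    ] q [-0.69    0.6922  0.1533  1.7976 -0.1598  0.6658 -1.2076] F [-0.2078 -0.4194 -0.5195] T [-0.1724  0.1267  0.0123] w 0.07307643973305113
tool delta mm [ 0.86  0.1  -0.57] tilt fix (tool rotvec) [-0.0013  0.0018 -0.    ]
```

>>> send_rows:
  moves:
    - {"xyz":[0.9,0.1,-1],"rotation":[-0.001,0.002,0],"claw":80}
    - {"xyz":[0.9,0.1,-1],"rotation":[-0.001,0.002,0],"claw":80}
    - {"xyz":[0.9,0.1,-1],"rotation":[-0.001,0.002,0],"claw":80}
    - {"xyz":[0.9,0.1,-1],"rotation":[-0.001,0.002,0],"claw":80}
    - {"xyz":[0.9,0.1,-1],"rotation":[-0.001,0.002,0],"claw":80}

```text
time: 5.2
position: [0.5265, 0.3096, 0.0037]
tcp_rot: [0.919, 0.393, 0.0, -0.0]
force: [0.6, -0.1, 0.1]
width: 0.0736
```

```bash
python3 st.py .5263 .3094 .0035
```

```text
t 5.2 p [0.5265 0.3096 0.0037] yaw_y -43.68 zax [ 0.0003  0.0006 -1.    ] q [-0.6911  0.6904  0.1541  1.7972 -0.1595  0.6654 -1.2083] F [ 0.5745 -0.0843  0.1493] T [-0.1373  0.0706 -0.0528] w 0.07357849430786773
tool delta mm [-0.25 -0.03  0.18] tilt fix (tool rotvec) [-0.0002 -0.0007  0.    ]
```

>>> send_rows:
  moves:
    - {"xyz":[-0.2,0,0],"rotation":[0,0,0],"claw":40}
    - {"xyz":[-0.2,0,0],"rotation":[0,0,0],"claw":40}
    - {"xyz":[-0.2,0,0],"rotation":[0,0,0],"claw":40}
    - {"xyz":[-0.2,0,0],"rotation":[0,0,0],"claw":40}
    - {"xyz":[-0.2,0,0],"rotation":[0,0,0],"claw":40}
  newtons: 15

```text
time: 5.7
position: [0.5263, 0.3094, 0.0037]
tcp_rot: [0.919, 0.393, 0.0, -0.0]
force: [0.3, 0.7, 0.8]
width: 0.0563
```

```bash
python3 st.py .633 -.005 .16
```

```text
t 5.7 p [0.5263 0.3094 0.0037] yaw_y -43.68 zax [ 0.0003  0.0006 -1.    ] q [-0.691   0.6901  0.1541  1.7977 -0.1596  0.6652 -1.2082] F [0.2578 0.6771 0.7835] T [-0.0553  0.2321 -0.0179] w 0.05625910963621204
tool delta mm [-153.61  294.25 -156.45] tilt fix (tool rotvec) [-0.0002 -0.0007 -0.    ]
```

>>> send_rows:
  moves:
    - {"xyz":[0,0,-12],"rotation":[0,0,0],"claw":40}
    - {"xyz":[0,0,-45],"rotation":[0,0,0],"claw":40}
    - {"xyz":[0,0,-85],"rotation":[0,0,0],"claw":40}
    - {"xyz":[0,0,-125],"rotation":[0,0,0],"claw":40}
    - {"xyz":[-15,30,-160],"rotation":[0,0,0],"claw":40}

```text
time: 6.2
position: [0.5357, 0.2838, 0.1666]
tcp_rot: [0.918, 0.397, 0.001, -0.002]
force: [1.0, 0.2, -0.8]
width: 0.0564
```

```bash
python3 st.py .633 -.005 .17
```

```text
t 6.2 p [0.5357 0.2838 0.1666] yaw_y -43.19 zax [ 0.0007  0.0053 -1.    ] q [-0.6829  0.4549  0.2009  1.7412 -0.1131  0.9532 -1.1904] F [ 0.9982  0.1961 -0.757 ] T [-0.0109  0.0534  0.0203] w 0.05639803842209436
tool delta mm [-143.99  268.61   -4.86] tilt fix (tool rotvec) [-0.0031 -0.0044 -0.    ]
```

>>> send_rows:
  moves:
    - {"xyz":[-15,27,-5],"rotation":[-0.003,-0.004,0],"claw":40}
    - {"xyz":[-33,60,-5],"rotation":[-0.003,-0.004,0],"claw":40}
    - {"xyz":[-51,94,-5],"rotation":[-0.003,-0.004,0],"claw":40}
    - {"xyz":[-69,128,-5],"rotation":[-0.003,-0.004,0],"claw":40}
    - {"xyz":[-87,162,-5],"rotation":[-0.003,-0.004,0],"claw":40}

```text
time: 6.7
position: [0.5946, 0.108, 0.1718]
tcp_rot: [0.918, 0.397, 0.001, -0.0]
force: [0.8, 1.4, -1.1]
width: 0.0561
```

```bash
python3 st.py .633 -.005 .17
```

```text
t 6.7 p [0.5946 0.108  0.1718] yaw_y -43.18 zax [ 0.0011  0.0007 -1.    ] q [-0.4167  0.4502  0.2515  1.7416 -0.1327  0.9651 -0.8673] F [ 0.7954  1.4374 -1.1114] T [-0.0326  0.0854  0.0072] w 0.056115311854867976
tool delta mm [-56.16 105.35   1.75] tilt fix (tool rotvec) [ 0.0003 -0.0012 -0.    ]
```

>>> send_rows:
  moves:
    - {"xyz":[-18,33,2],"rotation":[0,-0.001,0],"claw":40}
    - {"xyz":[-36,66,2],"rotation":[0,-0.001,0],"claw":40}
    - {"xyz":[-48,90,2],"rotation":[0,-0.001,0],"claw":40}
    - {"xyz":[-56,105,2],"rotation":[0,-0.001,0],"claw":40}
    - {"xyz":[-56,105,2],"rotation":[0,-0.001,0],"claw":40}

```text
time: 7.2
position: [0.6333, -0.0081, 0.1704]
tcp_rot: [0.919, 0.395, 0.0, 0.001]
force: [-0.2, -1.1, 0.0]
width: 0.0559
```

```bash
python3 st.py .633 -.005 .17; python3 - <<'E'
from h import *
im=arm.grab_frame("scene")[:,:,::-1];cv2.imwrite("pics/scene2.png",im)
s=cv2.imread("pics/scene0.png");t=cv2.imread("pics/top0.png")
c=lambda i,x,y,w,h,f:cv2.resize(i[y:y+h,x:x+w],None,fx=f,fy=f,interpolation=cv2.INTER_CUBIC)
st=lambda i:np.clip((i.astype(float)-60)*1.9,0,255).astype(np.uint8)
cv2.imwrite("pics/j1.png",np.hstack([st(c(s,300,155,44,50,9)),st(c(t,275,132,40,50,9))]))
cv2.imwrite("pics/g2.png",c(im,255,90,130,120,5))
E
```

```text
t 7.2 p [ 0.6333 -0.0081  0.1704] yaw_y -43.44 zax [ 0.0013 -0.0015 -1.    ] q [-0.235   0.5029  0.2773  1.6676 -0.1565  0.9918 -0.6628] F [-0.2393 -1.11    0.0109] T [-0.0967  0.127  -0.0107] w 0.055887045273414065
tool delta mm [ 2.01 -2.34  0.35] tilt fix (tool rotvec) [ 0.002   0.0002 -0.    ]
```

View pics/j1.png

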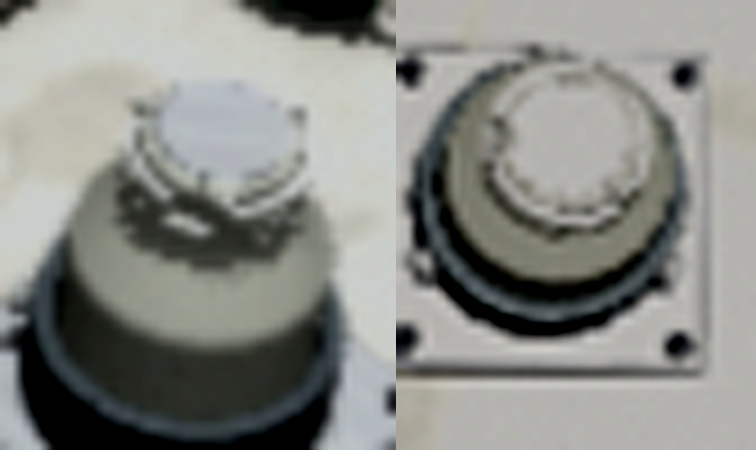

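View pics/g2.png

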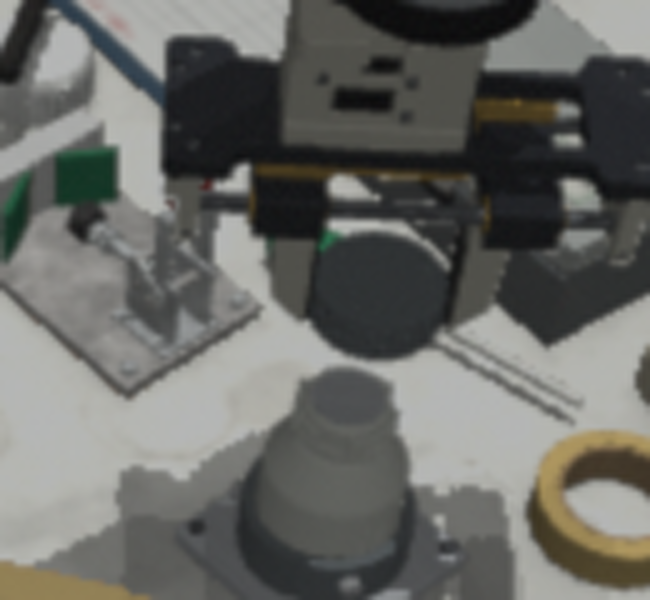

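```bash
python3 - <<'E'
from h import *
im=cv2.imread("pics/scene2.png").astype(int)
print("b-r");print((im[...,0]-im[...,2])[160:182,312:337])
print("gray");print(im.mean(2).astype(int)[160:186,312:337])
im0=cv2.imread("pics/scene0.png").astype(int)
print("b-r0");print((im0[...,0]-im0[...,2])[160:182,312:337])
E
```

```text
b-r
[[ 0  0  0  1  0  0  1  0  0 -1 -2  0  1  2  4  4  5  4  4  4  4  4  4  3
   2]
 [-5 -3 -2 -2 -1  1  1  1  0  0 -1 -2 -2 -1  1  2  2  1  1  2  2  1  0  0
  -2]
 [-6 -6 -6 -5 -3  1  0  0  1  0 -2 -1 -2 -1 -2 -2  0 -1 -2 -2 -3 -3 -4 -5
  -4]
 [-9 -8 -7 -7 -7 -4 -2 -1 -1 -1 -2 -2 -2 -2 -1  0  0 -1 -2 -2 -4 -3 -3 -5
  -4]
 [-7 -6 -7 -7 -7 -6 -4 -2  0  2  2  2  2  2  1  1  0 -2 -1 -1 -2 -3 -4 -3
  -4]
 [-7 -7 -6 -6 -6 -5 -2  0  1  3  2  3  3  3  2  2  1  0 -2 -2 -2 -4 -4 -3
  -4]
 [-7 -8 -6 -4 -2 -1  0  2  3  3  3  3  3  3  3  2  3  2  0 -2 -1 -2 -3 -3
  -4]
 [-8 -7 -5 -2 -1 -1  3  2  4  3  2  2  2  3  3  2  2  2  2  0 -2 -1 -1 -2
  -4]
 [-7 -7 -5 -2 -2  2  3  2  3  3  2  2  3  3  3  2  2  2  3  0 -2 -1  1 -1
  -3]
 [-8 -7 -3 -2 -2  1  3  4  3  3  3  3  3  3  3  2  3  3  2  1  0  0  1 -1
  -2]
 [-6 -5 -3 -3 -2  1  2  3  4  3  3  3  3  2  2  3  3  3  3  2 -2 -1  1  0
  -1]
 [-7 -6 -2 -1 -2 -1  2  3  3  3  4  2  3  3  3  3  2  3  3  2 -1 -1  1  0
   1]
 [-5 -4 -2 -2 -3 -2  1  2  3  3  3  3  3  3  2  3  2  2  2  1 -2 -2 -1  1
   1]
 [-4 -3 -2 -3 -2 -2 -2 -2  1  2  2  4  3  3  3  2  2  2 
[... 4466 characters left out ...]
-3  0  3  5  5  5  5  5  6  5  4  4  2 -2 -3 -2  1  1
   1]
 [-3 -3 -2  0  0 -2 -2 -2 -1  1  3  4  5  5  5  5  2  1 -2 -3 -1  0  0  1
   1]
 [-3 -3 -3 -2  0  0 -2 -3 -4 -3 -2 -2 -1 -1  0 -1 -2 -3 -3 -1  1  0 -1 -1
   0]
 [-3 -3 -3 -2 -1  0  0 -2 -2 -3 -3 -3 -3 -2 -2 -2 -2 -2 -1  0  0 -1 -2 -2
  -4]
 [-4 -3 -2 -3 -2 -1  0 -2 -2 -2 -3 -2 -1  0 -2 -1  0  0  1 -1 -2 -3 -3 -4
  -5]
 [-4 -3 -2 -2 -2 -3 -2 -3 -2 -3 -1 -2 -2 -1  1  0  0 -1 -2 -2 -2 -3 -3 -4
  -4]
 [-4 -2 -3 -2 -3 -3 -1 -1 -2  0 -1 -3 -2 -2 -2 -2 -2 -2 -1 -1 -1 -3 -3 -4
  -4]
 [-3 -3 -3 -2 -2 -2 -1 -1 -2  0  1 -2 -2 -3 -3 -2 -2 -2 -2 -2 -2 -3 -3 -3
  -4]
 [-4 -4 -3 -3 -2 -2 -3 -3 -2 -1 -1 -2 -2 -2 -3 -2 -2 -3 -2 -1 -3 -4 -4 -4
  -4]]
```

```bash
python3 - <<'E'
from h import *
for f,k in(("pics/scene0.png",6.),("pics/scene2.png",3.)):
    im=cv2.imread(f).astype(float);d=im[...,0]-im[...,2]
    w=np.zeros_like(d);w[163:176,316:333]=np.clip((d[163:176,316:333]+.5)/k,0,1)
    lab=cv2.connectedComponents((w>.4).astype(np.uint8))[1];
    w*=cv2.dilate((lab==lab[169,324]).astype(np.uint8),np.ones((3,3)))
    ys,xs=np.nonzero(w);ww=w[ys,xs];c=(xs@ww/ww.sum(),ys@ww/ww.sum());print(f,c,ww.sum(),unproj("scene",c,.112), "area for r=18,20:",[cv2.contourArea(proj("scene",ring(.632,-.005,.112,r)).astype(np.float32)) for r in(.018,.02)])
# cap in scene2: model overlay
im=cv2.imread("pics/scene2.png")
st=np.array([.6333,-.0081,.1704+.0073])
a=cv2.resize(im[125:190,295:365],None,fx=9,fy=9,interpolation=cv2.INTER_CUBIC)
for q in proj("scene",cyl(*st)): cv2.circle(a,tuple(int(v) for v in ((q-[295,125]+.5)*9-.5)),1,(0,255,0),-1)
for q in proj("scene",ring(.632,-.005,.112,.018)): cv2.circle(a,tuple(int(v) for v in ((q-[295,125]+.5)*9-.5)),1,(0,0,255),-1)
cv2.imwrite("pics/ov.png",a)
E
```

```text
pics/scene0.png (np.float64(324.23691099476434), np.float64(168.78403141361255)) 127.33333333333334 [ 0.63324752 -0.00339369  0.112     ] area for r=18,20: [156.67726184707135, 193.43862508819439]
pics/scene2.png (np.float64(324.1326676176891), np.float64(169.0841654778888)) 116.83333333333331 [ 0.63243722 -0.00387893  0.112     ] area for r=18,20: [156.67726184707135, 193.43862508819439]
```

View pics/ov.png

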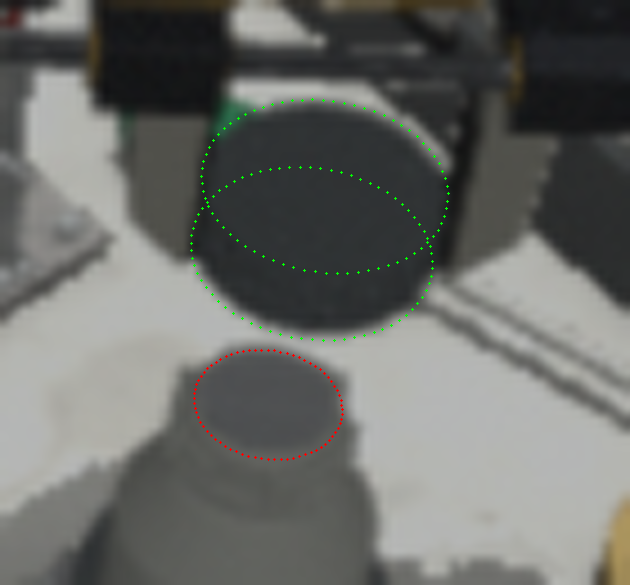

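```bash
python3 - <<'E'
from h import *
im=cv2.imread("pics/scene2.png");g=im.astype(float).mean(2)
np.set_printoptions(linewidth=200)
# bottom arc edge: columns 322..342, scanning rows 150..168 for crossing 110 upward
pts=[]
for u in range(319,343):
    col=g[150:166,u]; k=np.where((col[:-1]<110)&(col[1:]>=110))[0]
    if len(k): i=k[0]; pts.append((u,150+i+(110-col[i])/(col[i+1]-col[i])))
pts=np.array(pts)
# top arc
tp=[]
for u in range(322,338):
    col=g[130:142,u][::-1]; k=np.where((col[:-1]<90)&(col[1:]>=90))[0]
    if len(k): i=k[0]; tp.append((u,141-i-(90-col[i])/(col[i+1]-col[i])))
tp=np.array(tp)
print(pts.round(1).tolist());print(tp.round(1).tolist())
z=.1704+.0073
print(hullres("scene",pts,cyl(.6333,-.0081,z)).round(2));print(hullres("scene",tp,cyl(.6333,-.0081,z)).round(2))
for use,l in((pts,"bot"),(np.vstack([pts,tp]),"both")):
    for h in (.022,.020):
        f=lambda p:hullres("scene",use,cyl(p[0],p[1],z+(.022-h)/2,h=h))
        r=least_squares(f,[.6333,-.0081],loss="soft_l1",f_scale=.3,x_scale=.01,diff_step=1e-3);print(l,h,r.x,np.abs(f(r.x)).mean())
print(g[148:166,328].astype(int),g[126:142,328].astype(int))
E
```

```text
[[319.0, 157.2], [320.0, 158.0], [321.0, 158.9], [322.0, 159.4], [323.0, 159.9], [324.0, 160.5], [325.0, 160.7], [326.0, 161.2], [327.0, 161.3], [328.0, 161.6], [329.0, 161.6], [330.0, 161.6], [331.0, 161.6], [332.0, 161.6], [333.0, 161.5], [334.0, 161.4], [335.0, 161.2], [336.0, 160.9], [337.0, 160.5], [338.0, 159.8], [339.0, 159.4], [340.0, 159.2], [341.0, 159.2], [342.0, 156.4]]
[[322.0, 136.8], [323.0, 137.0], [324.0, 137.0], [325.0, 136.7], [326.0, 136.6], [327.0, 136.4], [328.0, 136.3], [329.0, 136.1], [330.0, 136.2], [331.0, 136.4], [332.0, 136.4], [333.0, 136.7], [334.0, 136.9], [335.0, 137.1], [336.0, 137.5], [337.0, 137.9]]
[ 0.67  0.79  0.61  0.74  0.72  0.57  0.77  0.6   0.71  0.62  0.69  0.76  0.78  0.74  0.7   0.7   0.65  0.65  0.61  0.76  0.55  0.1  -0.59  0.09]
[-0.39  0.22  0.58  0.55  0.67  0.61  0.63  0.46  0.5   0.59  0.56  0.61  0.57  0.54  0.54  0.53]
bot 0.022 [ 0.63509662 -0.00705095] 0.11715624179738889
bot 0.02 [ 0.63354533 -0.0081755 ] 0.11758141633015373
both 0.022 [ 0.63464599 -0.00772482] 0.5184112192958842
both 0.02 [ 0.63312427 -0.00854021] 0.2979608725930284
[ 49  50  49  49  50  50  51  47  48  47  45  47  48  72 140 168 127  90] [ 50  85 142 133  73  49  42  73 165 172 104  59  50  51  51  50]
```

```bash
python3 - <<'E'
from h import *
from scipy.spatial.transform import Rotation as R
im=cv2.imread("pics/scene2.png");g=im.astype(float).mean(2)
def ar(rows,cols,th,down):
    o=[]
    for u in cols:
        v=np.array(rows) if down else np.array(rows)[::-1]
        c=g[v,u];k=np.where((c[:-1]<th)&(c[1:]>=th))[0]
        if len(k): i=k[0];o.append((u,v[i]+(v[i+1]-v[i])*(th-c[i])/(c[i+1]-c[i])))
    return np.array(o)
b=ar(range(150,167),range(318,340),110,True);t=ar(range(130,142),range(324,338),95,False)
s=arm.state();M=R.from_quat(s["tcp_rot"]).as_matrix();print(M.round(3).tolist())
p0=np.array([.6333,-.0081,.1704])
print("camera pos",-P["scene"]["view"][:3,:3].T@P["scene"]["view"][:3,3])
def model(dx,dz,th,dy=0):
    loc=cyl(0,0,0)@np.diag([1,1,1]) # world-up cap
    Rt=R.from_rotvec(th*M[:,1]).as_matrix()
    return loc@Rt.T+p0+M[:,0]*dx+M[:,1]*dy+np.array([0,0,.0073+dz])
for nm,f,x0 in(("dx,dz",lambda q:(q[0],q[1],0),[0,0]),("dx,th",lambda q:(q[0],0,q[1]*10),[0,0]),("dx,dz,dy",lambda q:(q[0],q[1],0,q[2]),[0,0,0]),("dx,th,dy",lambda q:(q[0],0,q[1]*10,q[2]),[0,0,0])):
    F=lambda q:np.concatenate([hullres("scene",b,model(*f(q))),hullres("scene",t,model(*f(q)))])
    r=least_squares(F,x0,x_scale=.003,diff_step=None,loss="soft_l1",f_scale=.3, method="trf",jac=lambda q:np.array([(F(q+e)-F(q-e))/1e-3 for e in np.eye(len(q))*5e-4]).T)
    print(nm,f(r.x),np.abs(F(r.x)).mean())
E
```

```text
[[0.686, 0.728, 0.0], [0.728, -0.686, 0.0], [0.0, 0.0, -1.0]]
camera pos [ 0.10815847 -0.39963927  0.82030636]
dx,dz (np.float64(0.011241607575916735), np.float64(-0.010634199910844655), 0) 0.4062113272949898
dx,th (np.float64(0.0005626812230512523), 0, np.float64(-0.1006127868128372)) 0.11084921862458388
dx,dz,dy (np.float64(0.028889073084231272), np.float64(-0.028491526732327025), 0, np.float64(0.005168592952029318)) 0.054396986970447286
dx,th,dy (np.float64(0.0005487306781519356), 0, np.float64(-0.10068095327955372), np.float64(0.0002950469956854523)) 0.10723343064495391
```

```bash
python3 st.py .6328 -.0038 .13
```

```text
t 7.25 p [ 0.6328 -0.0052  0.17  ] yaw_y -43.29 zax [ 0.0004  0.0002 -1.    ] q [-0.237   0.5027  0.2751  1.6684 -0.1572  0.9918 -0.6636] F [ 0.1056 -0.1454  0.4867] T [-0.0491  0.1096  0.0179] w 0.05630702299547382
tool delta mm [ 0.97 -0.94 40.04] tilt fix (tool rotvec) [ 0.0002 -0.0004 -0.    ]
```

```bash
cat > capfit.py <<'E'
from h import *
from scipy.spatial.transform import Rotation as R
import sys
s=arm.state();M=R.from_quat(s["tcp_rot"]).as_matrix();p0=s["position"]
im=arm.grab_frame("scene")[:,:,::-1];cv2.imwrite(sys.argv[1],im);g=im.astype(float).mean(2)
c0=proj("scene",p0+[0,0,.0073])[0];print("cap px",c0,p0)
x0,y0=int(c0[0])-25,int(c0[1])-25
cv2.imwrite(sys.argv[1].replace(".png","_z.png"),cv2.resize(im[y0-5:y0+60,x0-10:x0+65],None,fx=8,fy=8,interpolation=cv2.INTER_CUBIC));print("origin",x0-10,y0-5)
def ar(rows,cols,th,down):
    o=[]
    for u in cols:
        v=np.array(rows) if down else np.array(rows)[::-1]
        c=g[v,u];k=np.where((c[:-1]<th)&(c[1:]>=th))[0]
        if len(k): i=k[0];o.append((u,v[i]+(v[i+1]-v[i])*(th-c[i])/(c[i+1]-c[i])))
    return np.array(o)
u=int(c0[0]);v=int(c0[1])
b=ar(range(v+3,v+20),range(u-10,u+9),110,True);t=ar(range(v-19,v-7),range(u-4,u+9),95,False)
print(b.round(1).tolist(),t.round(1).tolist())
def model(dx,dz,th,dy=0):
    Rt=R.from_rotvec(th*M[:,1]).as_matrix()
    return cyl(0,0,0)@Rt.T+p0+M[:,0]*dx+M[:,1]*dy+np.array([0,0,.0073+dz])
for nm,f,x in(("dx,th",lambda q:(q[0],0,q[1]*10),[0,0]),("dx,th,dy",lambda q:(q[0],0,q[1]*10,q[2]),[0,0,0]),("dx,dy",lambda q:(q[0],0,0,q[1]),[0,0])):
    F=lambda q:np.concatenate([hullres("scene",b,model(*f(q))),hullres("scene",t,model(*f(q)))])
    r=least_squares(F,x,x_scale=.003,loss="soft_l1",f_scale=.3,jac=lambda q:np.array([(F(q+e)-F(q-e))/1e-3 for e in np.eye(len(q))*5e-4]).T)
    print(nm,f(r.x),np.abs(F(r.x)).mean())
E
python3 capfit.py pics/s3.png; python3 st.py .6328 -.0038 .13
```

```text
cap px [328.69195212 148.32496907] [ 0.63280393 -0.00515614  0.17004207]
origin 293 118
[[318.0, 157.0], [319.0, 157.9], [320.0, 158.4], [321.0, 158.9], [322.0, 159.4], [323.0, 160.1], [324.0, 160.3], [325.0, 160.4], [326.0, 160.6], [327.0, 161.2], [328.0, 161.2], [329.0, 161.2], [330.0, 161.2], [331.0, 161.2], [332.0, 160.9], [333.0, 160.7], [334.0, 160.4], [335.0, 160.3], [336.0, 159.8]] [[324.0, 136.0], [325.0, 135.8], [326.0, 135.7], [327.0, 135.6], [328.0, 135.5], [329.0, 135.6], [330.0, 135.8], [331.0, 135.8], [332.0, 136.0], [333.0, 136.4], [334.0, 136.7], [335.0, 136.9], [336.0, 137.4]]
dx,th (np.float64(0.00045529427053337773), 0, np.float64(-0.09513725316135542)) 0.10329681615706718
dx,th,dy (np.float64(0.00044784712751770665), 0, np.float64(-0.095184164935899), np.float64(9.095976231883289e-05)) 0.10248629640734232
dx,dy (np.float64(0.0010872696942679345), 0, 0, np.float64(0.0002485358740669878)) 0.48987671796195686
t 7.3 p [ 0.6326 -0.0032  0.1698] yaw_y -43.15 zax [-0.      0.0012 -1.    ] q [-0.2385  0.5026  0.2736  1.6687 -0.1576  0.9918 -0.6638] F [-0.0621  1.2974 -1.1994] T [-0.0895  0.134  -0.013 ] w 0.05582375459413087
tool delta mm [-0.34  0.65 39.83] tilt fix (tool rotvec) [-0.0009 -0.0009 -0.    ]
```

View pics/s3_z.png

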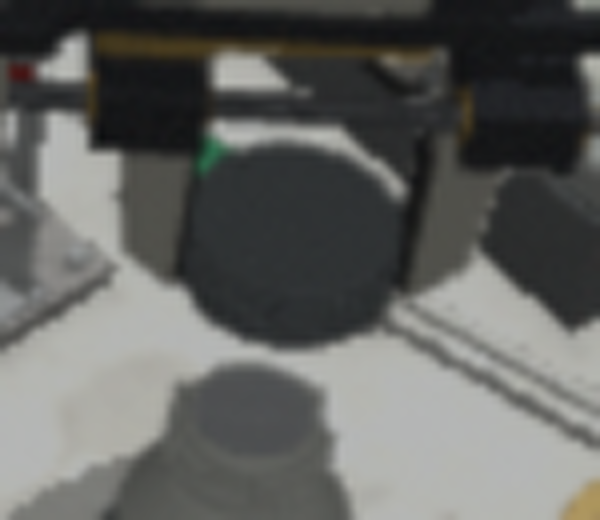

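>>> send_rows:
  moves:
    - {"xyz":[-0.3,0.6,10],"rotation":[0,0,0],"claw":40}
    - {"xyz":[-0.3,0.6,20],"rotation":[0,0,0],"claw":40}
    - {"xyz":[-0.3,0.6,30],"rotation":[0,0,0],"claw":40}
    - {"xyz":[-0.3,0.6,38],"rotation":[0,0,0],"claw":40}
    - {"xyz":[-0.3,0.6,40],"rotation":[0,0,0],"claw":40}

```text
time: 7.8
position: [0.6316, -0.0034, 0.1279]
tcp_rot: [0.917, 0.398, -0.001, -0.001]
force: [-0.1, 0.4, -0.8]
width: 0.056
```

>>> send_rows:
  moves:
    - {"xyz":[0,0,0],"rotation":[0,0,0],"claw":40}
    - {"xyz":[0,0,0],"rotation":[0,0,0],"claw":40}
    - {"xyz":[0,0,0],"rotation":[0,0,0],"claw":40}
    - {"xyz":[0,0,0],"rotation":[0,0,0],"claw":40}
    - {"xyz":[0,0,0],"rotation":[0,0,0],"claw":40}

```text
time: 8.3
position: [0.6318, -0.0035, 0.1283]
tcp_rot: [0.917, 0.398, -0.001, -0.001]
force: [0.6, 0.9, -0.4]
width: 0.0559
```

```bash
python3 st.py .6328 -.0038 .12; python3 capfit.py pics/s4.png; python3 st.py .6328 -.0038 .12
```

```text
t 8.3 p [ 0.6318 -0.0035  0.1283] yaw_y -43.13 zax [-0.0022  0.0011 -1.    ] q [-0.2296  0.5513  0.2628  1.6974 -0.1736  0.9179 -0.6506] F [ 0.59    0.9498 -0.365 ] T [-0.0491  0.146  -0.0301] w 0.055933102447641575
tool delta mm [0.42 0.94 8.31] tilt fix (tool rotvec) [-0.0023  0.0007 -0.    ]
cap px [325.19755062 161.76866944] [ 0.63184331 -0.00347201  0.12831705]
origin 290 131
[] [[332.0, 142.3], [333.0, 142.8]]
dx,th (np.float64(0.02622311861104434), 0, np.float64(0.005495292192301724)) 3.27414265267614e-06
dx,th,dy (np.float64(0.02534196911553045), 0, np.float64(0.04700858349680238), np.float64(0.00033319027485638567)) 7.0643793474911e-06
dx,dy (np.float64(0.02634549401414835), 0, 0, np.float64(-4.925938081051784e-05)) 1.2433750724325327e-06
t 8.35 p [ 0.6318 -0.0034  0.1283] yaw_y -43.12 zax [-0.0024  0.0011 -1.    ] q [-0.2297  0.5514  0.2628  1.6975 -0.1736  0.9179 -0.6506] F [ 0.5928 -0.0277 -0.4985] T [-0.0562  0.1087  0.0636] w 0.05589326355031608
tool delta mm [0.42 1.04 8.25] tilt fix (tool rotvec) [-0.0025  0.0008 -0.    ]
```

View pics/s4_z.png

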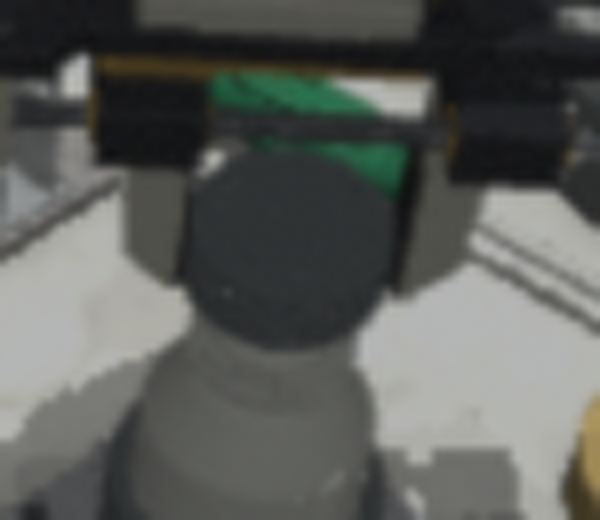

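>>> send_rows:
  moves:
    - {"xyz":[0.4,1.0,2],"rotation":[-0.002,0.001,0],"claw":40}
    - {"xyz":[0.4,1.0,4],"rotation":[-0.002,0.001,0],"claw":40}
    - {"xyz":[0.4,1.0,6],"rotation":[-0.002,0.001,0],"claw":40}
    - {"xyz":[0.4,1.0,8],"rotation":[-0.002,0.001,0],"claw":40}
    - {"xyz":[0.4,1.0,9],"rotation":[-0.002,0.001,0],"claw":40}
  newtons: 8

```text
time: 8.85
position: [0.6325, -0.0038, 0.1188]
tcp_rot: [0.917, 0.398, -0.0, -0.0]
force: [0.3, 0.1, 0.2]
width: 0.0562
```

```bash
python3 st.py .6328 -.0038 .115
```

```text
t 8.85 p [ 0.6325 -0.0038  0.1188] yaw_y -43.12 zax [-0.0008  0.0004 -1.    ] q [-0.2274  0.5634  0.2602  1.7025 -0.177   0.8995 -0.6477] F [0.2783 0.0686 0.1893] T [-0.121   0.1381  0.012 ] w 0.056234385072252605
tool delta mm [0.15 0.21 3.84] tilt fix (tool rotvec) [-0.0009  0.0002 -0.    ]
```

>>> send_rows:
  moves:
    - {"xyz":[0.2,0.2,1],"rotation":[-0.001,0,0],"claw":40}
    - {"xyz":[0.2,0.2,2],"rotation":[-0.001,0,0],"claw":40}
    - {"xyz":[0.2,0.2,3],"rotation":[-0.001,0,0],"claw":40}
    - {"xyz":[0.2,0.2,4],"rotation":[-0.001,0,0],"claw":40}
    - {"xyz":[0.2,0.2,4.5],"rotation":[-0.001,0,0],"claw":40}

```text
time: 9.35
position: [0.6328, -0.0037, 0.1143]
tcp_rot: [0.917, 0.398, -0.0, 0.0]
force: [-0.1, 0.1, -1.3]
width: 0.0563
```

```bash
python3 st.py .6328 -.0038 .11
```

```text
t 9.35 p [ 0.6328 -0.0037  0.1143] yaw_y -43.12 zax [-0.0001 -0.0002 -1.    ] q [-0.227   0.5692  0.2591  1.705  -0.1783  0.8906 -0.647 ] F [-0.112   0.091  -1.3123] T [-0.1658  0.0912 -0.0401] w 0.0562748647959872
tool delta mm [-0.04  0.04  4.26] tilt fix (tool rotvec) [0.0001 0.0002 0.    ]
```

>>> send_rows:
  moves:
    - {"xyz":[0,0,0.8],"rotation":[0,0,0],"claw":40}
    - {"xyz":[0,0,1.6],"rotation":[0,0,0],"claw":40}
    - {"xyz":[0,0,2.4],"rotation":[0,0,0],"claw":40}
    - {"xyz":[0,0,3],"rotation":[0,0,0],"claw":40}
    - {"xyz":[0,0,3],"rotation":[0,0,0],"claw":40}

```text
time: 9.85
position: [0.6327, -0.0038, 0.1111]
tcp_rot: [0.917, 0.398, -0.0, 0.0]
force: [0.5, 0.3, -0.2]
width: 0.0563
```

```bash
python3 st.py .6328 -.0038 .11
```

```text
t 9.85 p [ 0.6327 -0.0038  0.1111] yaw_y -43.12 zax [-0.0003 -0.0002 -1.    ] q [-0.2262  0.5732  0.2582  1.7068 -0.1795  0.8851 -0.6461] F [ 0.5024  0.2668 -0.1624] T [-0.1284  0.1637  0.0401] w 0.05630951130970554
tool delta mm [0.05 0.09 1.13] tilt fix (tool rotvec) [-0.      0.0004  0.    ]
```

>>> send_rows:
  moves:
    - {"xyz":[0,0,0.6],"rotation":[0,0,0],"claw":40}
    - {"xyz":[0,0,1.2],"rotation":[0,0,0],"claw":40}
    - {"xyz":[0,0,1.8],"rotation":[0,0,0],"claw":40}
    - {"xyz":[0,0,2.2],"rotation":[0,0,0],"claw":40}
    - {"xyz":[0,0,2.2],"rotation":[0,0,0],"claw":40}

```text
time: 10.35
position: [0.6327, -0.0038, 0.1089]
tcp_rot: [0.917, 0.398, -0.0, 0.0]
force: [0.2, 0.9, 0.0]
width: 0.0564
```

```bash
python3 st.py .6328 -.0038 .11
```

```text
t 10.35 p [ 0.6327 -0.0038  0.1089] yaw_y -43.12 zax [-0.0004 -0.0003 -1.    ] q [-0.2257  0.5761  0.2575  1.708  -0.1805  0.8812 -0.6454] F [0.2169 0.8683 0.0005] T [-0.0495  0.1201  0.0082] w 0.0563619824666426
tool delta mm [ 0.07  0.12 -1.14] tilt fix (tool rotvec) [-0.0001  0.0005 -0.    ]
```

```bash
cat > look.py <<'E'
from h import *
import sys
im=arm.grab_frame("scene")[:,:,::-1];cv2.imwrite(sys.argv[1],im)
x,y=300,130
a=cv2.resize(im[y:y+60,x-10:x+65],None,fx=8,fy=8,interpolation=cv2.INTER_CUBIC)
if len(sys.argv)>2:
    for z in sys.argv[2:]:
        for q in proj("scene",cyl(.6328,-.0038,float(z))): cv2.circle(a,tuple(int(v) for v in ((q-[x-10,y]+.5)*8-.5)),1,(0,255,0),-1)
cv2.imwrite(sys.argv[1].replace(".png","_z.png"),a)
E
python3 look.py pics/s5.png .1162
```

```text
(no output)
```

View pics/s5_z.png

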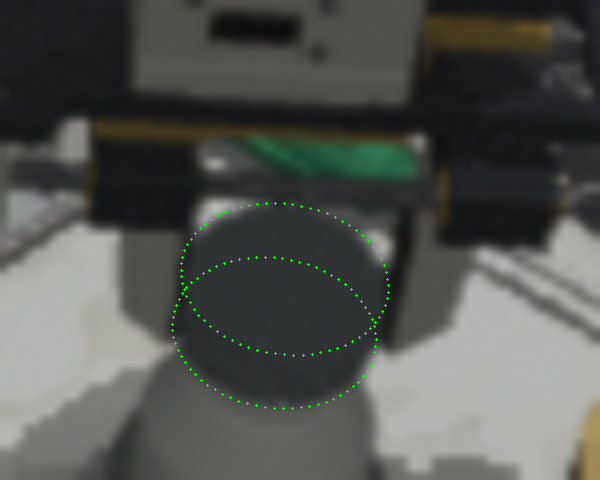

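>>> send_rows:
  moves:
    - {"xyz":[0,0,0.5],"rotation":[0,0,0],"claw":40}
    - {"xyz":[0,0,1],"rotation":[0,0,0],"claw":40}
    - {"xyz":[0,0,1.5],"rotation":[0,0,0],"claw":40}
    - {"xyz":[0,0,1.5],"rotation":[0,0,0],"claw":40}
    - {"xyz":[0,0,1.5],"rotation":[0,0,0],"claw":40}

```text
time: 10.9
position: [0.6327, -0.0038, 0.1074]
tcp_rot: [0.917, 0.398, -0.0, 0.0]
force: [-0.4, -0.4, -1.1]
width: 0.0567
```

```bash
python3 st.py .6328 -.0038 .11
```

```text
t 10.9 p [ 0.6327 -0.0038  0.1074] yaw_y -43.12 zax [-0.0004 -0.0003 -1.    ] q [-0.2253  0.578   0.257   1.7088 -0.181   0.8785 -0.6449] F [-0.4497 -0.3756 -1.0757] T [-0.0148  0.1145 -0.0236] w 0.056665582706184506
tool delta mm [ 0.09  0.11 -2.64] tilt fix (tool rotvec) [-0.0001  0.0005  0.    ]
```

>>> send_rows:
  moves:
    - {"xyz":[0,0,0.7],"rotation":[0,0,0],"claw":40}
    - {"xyz":[0,0,1.4],"rotation":[0,0,0],"claw":40}
    - {"xyz":[0,0,2],"rotation":[0,0,0],"claw":40}
    - {"xyz":[0,0,2],"rotation":[0,0,0],"claw":40}
    - {"xyz":[0,0,2],"rotation":[0,0,0],"claw":40}

```text
time: 11.4
position: [0.6326, -0.0038, 0.1053]
tcp_rot: [0.917, 0.398, -0.0, 0.0]
force: [-0.2, -0.7, -1.0]
width: 0.0562
```

```bash
python3 st.py .6328 -.0038 .11; python3 look.py pics/s6.png .1127; python3 st.py
```

```text
t 11.4 p [ 0.6326 -0.0038  0.1053] yaw_y -43.12 zax [-0.0005 -0.0003 -1.    ] q [-0.2248  0.5806  0.2563  1.7098 -0.1818  0.875  -0.6443] F [-0.2028 -0.7267 -0.984 ] T [-0.1101  0.1288 -0.0179] w 0.05623945677139531
tool delta mm [ 0.11  0.13 -4.68] tilt fix (tool rotvec) [-0.0002  0.0006  0.    ]
t 11.45 p [ 0.6326 -0.0038  0.1053] yaw_y -43.12 zax [-0.0005 -0.0003 -1.    ] q [-0.2248  0.5806  0.2563  1.7098 -0.1818  0.875  -0.6443] F [-0.5903  0.0565 -0.7276] T [-0.1148  0.1343 -0.034 ] w 0.056532163597183216
```

View pics/s6_z.png

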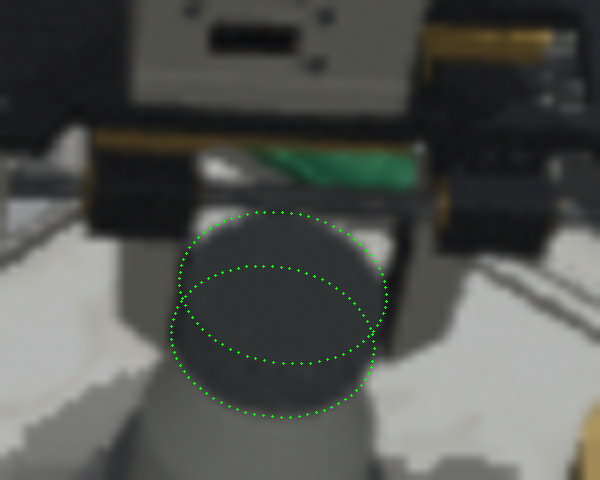

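>>> send_rows:
  moves:
    - {"xyz":[0,0,0.7],"rotation":[0,0,0],"claw":40}
    - {"xyz":[0,0,1.4],"rotation":[0,0,0],"claw":40}
    - {"xyz":[0,0,2],"rotation":[0,0,0],"claw":40}
    - {"xyz":[0,0,2.3],"rotation":[0,0,0],"claw":40}
    - {"xyz":[0,0,2.3],"rotation":[0,0,0],"claw":40}

```text
time: 11.95
position: [0.6326, -0.0037, 0.103]
tcp_rot: [0.917, 0.398, -0.0, 0.0]
force: [-0.1, -0.2, 0.9]
width: 0.0568
```

```bash
python3 st.py .6328 -.0038 .11
```

```text
t 11.95 p [ 0.6326 -0.0037  0.103 ] yaw_y -43.12 zax [-0.0005 -0.0003 -1.    ] q [-0.2242  0.5837  0.2556  1.711  -0.1828  0.8708 -0.6436] F [-0.1092 -0.1613  0.8709] T [-0.0129  0.0784  0.0513] w 0.056848757440892274
tool delta mm [ 0.06  0.15 -7.02] tilt fix (tool rotvec) [-0.0002  0.0005 -0.    ]
```

>>> send_rows:
  moves:
    - {"xyz":[0,0,0.3],"rotation":[0,0,0],"claw":40}
    - {"xyz":[0,0,0.6],"rotation":[0,0,0],"claw":40}
    - {"xyz":[0,0,0.8],"rotation":[0,0,0],"claw":40}
    - {"xyz":[0,0,1],"rotation":[0,0,0],"claw":40}
    - {"xyz":[0,0,1],"rotation":[0,0,0],"claw":40}

```text
time: 12.45
position: [0.6327, -0.0038, 0.1024]
tcp_rot: [0.917, 0.398, -0.0, 0.0]
force: [-2.0, -0.2, 3.9]
width: 0.0565
```

```bash
python3 st.py .6328 -.0038 .11
```

```text
t 12.45 p [ 0.6327 -0.0038  0.1024] yaw_y -43.13 zax [-0.0002 -0.0002 -1.    ] q [-0.2239  0.5844  0.2553  1.7113 -0.1832  0.8695 -0.6433] F [-2.0228 -0.1943  3.9256] T [-0.0428  0.448  -0.0294] w 0.056458424781656906
tool delta mm [ 0.03  0.05 -7.61] tilt fix (tool rotvec) [-0.      0.0003  0.    ]
```

>>> send_rows:
  moves:
    - {"xyz":[0,0,-0.5],"rotation":[0,0,0],"claw":73}
    - {"xyz":[0,0,-0.5],"rotation":[0,0,0],"claw":73}
    - {"xyz":[0,0,-0.5],"rotation":[0,0,0],"claw":73}
    - {"xyz":[0,0,2],"rotation":[0,0,0],"claw":73}
    - {"xyz":[0,0,4],"rotation":[0,0,0],"claw":73}

```text
time: 12.95
position: [0.6327, -0.0037, 0.098]
tcp_rot: [0.917, 0.398, -0.0, 0.0]
force: [0.1, -0.3, 0.1]
width: 0.067
```

```bash
python3 st.py .6328 -.0038 .0978;python3 look.py pics/s7.png .1098; python3 st.py .6328 -.0038 .0978
```

```text
t 12.95 p [ 0.6327 -0.0037  0.098 ] yaw_y -43.12 zax [-0.0004 -0.0002 -1.    ] q [-0.2229  0.5901  0.2539  1.7134 -0.1849  0.8619 -0.642 ] F [ 0.1133 -0.3044  0.0625] T [-0.1478  0.1219 -0.0414] w 0.06701932421279806
tool delta mm [0.05 0.14 0.24] tilt fix (tool rotvec) [-0.0002  0.0004  0.    ]
t 13.0 p [ 0.6323 -0.0038  0.0976] yaw_y -43.12 zax [-0.0011 -0.0002 -1.    ] q [-0.2228  0.5906  0.2538  1.7138 -0.1849  0.8619 -0.6419] F [-0.1406  0.3415 -0.2318] T [-0.0494  0.1215 -0.0392] w 0.0673086890142035
tool delta mm [ 0.3   0.36 -0.18] tilt fix (tool rotvec) [-0.0007  0.001   0.    ]
```

View pics/s7_z.png

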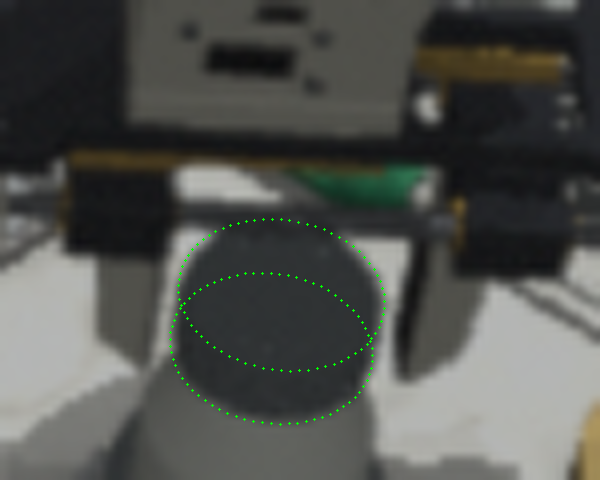

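>>> send_rows:
  moves:
    - {"xyz":[0.2,0.3,0],"rotation":[-0.001,0.001,0],"claw":40}
    - {"xyz":[0.2,0.3,0],"rotation":[-0.001,0.001,0],"claw":40}
    - {"xyz":[0.2,0.3,0],"rotation":[-0.001,0.001,0],"claw":40}
    - {"xyz":[0.2,0.3,0],"rotation":[-0.001,0.001,0],"claw":40}
    - {"xyz":[0.2,0.3,0],"rotation":[-0.001,0.001,0],"claw":40}
  newtons: 12

```text
time: 13.5
position: [0.6327, -0.0038, 0.0976]
tcp_rot: [0.917, 0.398, 0.0, 0.0]
force: [-1.0, 0.2, -0.3]
width: 0.0561
```

```bash
python3 st.py .6328 -.0038 .0978
```

```text
t 13.5 p [ 0.6327 -0.0038  0.0976] yaw_y -43.12 zax [ 0.0003 -0.0002 -1.    ] q [-0.2227  0.5903  0.2537  1.7143 -0.1851  0.8603 -0.6417] F [-0.9848  0.2306 -0.268 ] T [-0.1114  0.1274  0.036 ] w 0.05605933375585053
tool delta mm [ 0.1   0.09 -0.18] tilt fix (tool rotvec) [ 0.0003 -0.      0.    ]
```

>>> send_rows:
  moves:
    - {"xyz":[0,0,0.3],"rotation":[0,0,0.03],"claw":40}
    - {"xyz":[0,0,0.4],"rotation":[0,0,0.07],"claw":40}
    - {"xyz":[0,0,0.4],"rotation":[0,0,0.11],"claw":40}
    - {"xyz":[0,0,0.4],"rotation":[0,0,0.15],"claw":40}
    - {"xyz":[0,0,0.4],"rotation":[0,0,0.17],"claw":40}

```text
time: 14.0
position: [0.6328, -0.0038, 0.0973]
tcp_rot: [0.948, 0.317, 0.0, 0.0]
force: [-0.5, 0.3, 0.4]
width: 0.0563
```

```bash
python3 st.py .6328 -.0038 .0978
```

```text
t 14.0 p [ 0.6328 -0.0038  0.0973] yaw_y -52.99 zax [ 0.0004 -0.0003 -1.    ] q [-0.253   0.5953  0.2955  1.7155 -0.2164  0.8625 -0.789 ] F [-0.5356  0.2859  0.4229] T [-0.167   0.1326  0.0251] w 0.05625248373688997
tool delta mm [ 0.03  0.03 -0.48] tilt fix (tool rotvec) [ 0.0005 -0.0002  0.    ]
```

>>> send_rows:
  moves:
    - {"xyz":[0,0,0.4],"rotation":[0,0,0.05],"claw":40}
    - {"xyz":[0,0,0.6],"rotation":[0,0,0.1],"claw":40}
    - {"xyz":[0,0,0.8],"rotation":[0,0,0.15],"claw":40}
    - {"xyz":[0,0,0.9],"rotation":[0,0,0.2],"claw":40}
    - {"xyz":[0,0,0.9],"rotation":[0,0,0.22],"claw":40}

```text
time: 14.5
position: [0.6332, -0.0042, 0.0971]
tcp_rot: [0.978, 0.21, 0.001, 0.0]
force: [-1.4, -1.3, 3.8]
width: 0.056
```

```bash
python3 st.py .6328 -.0038 .0978
```

```text
t 14.5 p [ 0.6332 -0.0042  0.0971] yaw_y -65.7 zax [ 0.0015 -0.0006 -1.    ] q [-0.2915  0.6028  0.3496  1.7168 -0.257   0.8657 -0.978 ] F [-1.3999 -1.2871  3.7903] T [-0.2524  0.3568  0.0832] w 0.055987327489712885
tool delta mm [-0.2  -0.54 -0.69] tilt fix (tool rotvec) [ 0.0012 -0.0011  0.    ]
```

>>> send_rows:
  moves:
    - {"xyz":[0,-0.2,0.4],"rotation":[0,0,0.05],"claw":40}
    - {"xyz":[0,-0.3,0.4],"rotation":[0,0,0.1],"claw":40}
    - {"xyz":[0,-0.3,0.6],"rotation":[0,0,0.14],"claw":40}
    - {"xyz":[0,-0.3,0.8],"rotation":[0,0,0.18],"claw":40}
    - {"xyz":[0,-0.3,0.8],"rotation":[0,0,0.18],"claw":40}

```text
time: 15.0
position: [0.6332, -0.004, 0.0964]
tcp_rot: [0.993, 0.122, 0.001, 0.0]
force: [-0.2, -0.3, 1.9]
width: 0.0559
```

```bash
python3 st.py .6328 -.0038 .0978
```

```text
t 15.0 p [ 0.6332 -0.004   0.0964] yaw_y -76.02 zax [ 0.0016 -0.0008 -1.    ] q [-0.323   0.6104  0.3932  1.7186 -0.2907  0.8689 -1.1318] F [-0.2064 -0.326   1.9315] T [-0.1108  0.234   0.0048] w 0.05589852931335709
tool delta mm [-0.3  -0.23 -1.39] tilt fix (tool rotvec) [ 0.0011 -0.0014  0.    ]
```

>>> send_rows:
  moves:
    - {"xyz":[-0.2,-0.2,0.4],"rotation":[0.001,-0.001,0.05],"claw":40}
    - {"xyz":[-0.3,-0.2,0.7],"rotation":[0.001,-0.001,0.1],"claw":40}
    - {"xyz":[-0.3,-0.2,1.0],"rotation":[0.001,-0.001,0.15],"claw":40}
    - {"xyz":[-0.3,-0.2,1.2],"rotation":[0.001,-0.001,0.18],"claw":40}
    - {"xyz":[-0.3,-0.2,1.2],"rotation":[0.001,-0.001,0.18],"claw":40}

```text
time: 15.5
position: [0.6332, -0.0038, 0.0955]
tcp_rot: [0.999, 0.032, 0.001, 0.0]
force: [0.4, -0.3, 2.4]
width: 0.0556
```

```bash
python3 st.py .6328 -.0038 .0978
```

```text
t 15.5 p [ 0.6332 -0.0038  0.0955] yaw_y -86.3 zax [ 0.0012 -0.     -1.    ] q [-0.3529  0.6195  0.4359  1.7196 -0.3255  0.8735 -1.2834] F [ 0.3967 -0.3036  2.4006] T [-0.1086  0.1991  0.0037] w 0.05561370767406598
tool delta mm [-0.4  -0.01 -2.29] tilt fix (tool rotvec) [ 0.0001 -0.0012  0.    ]
```

>>> send_rows:
  moves:
    - {"xyz":[-0.2,0,0.4],"rotation":[0,-0.001,0.05],"claw":40}
    - {"xyz":[-0.3,0,0.7],"rotation":[0,-0.001,0.1],"claw":40}
    - {"xyz":[-0.3,0,1.0],"rotation":[0,-0.001,0.15],"claw":40}
    - {"xyz":[-0.3,0,1.2],"rotation":[0,-0.001,0.18],"claw":40}
    - {"xyz":[-0.3,0,1.2],"rotation":[0,-0.001,0.18],"claw":40}

```text
time: 16.0
position: [0.6333, -0.0039, 0.0946]
tcp_rot: [0.998, -0.057, 0.001, 0.0]
force: [0.0, 0.4, 2.9]
width: 0.0567
```

```bash
python3 st.py .6328 -.0038 .0938
```

```text
t 16.0 p [ 0.6333 -0.0039  0.0946] yaw_y -96.57 zax [ 0.001  -0.0002 -1.    ] q [-0.3829  0.6296  0.4791  1.7207 -0.3601  0.8786 -1.4353] F [0.0023 0.3994 2.9386] T [-0.2003  0.1417  0.0269] w 0.05672364921859628
tool delta mm [-0.49 -0.05  0.83] tilt fix (tool rotvec) [ 0.0001 -0.001  -0.    ]
```

>>> send_rows:
  moves:
    - {"xyz":[-0.3,0,0.4],"rotation":[0,-0.001,0.04],"claw":40}
    - {"xyz":[-0.4,0,0.7],"rotation":[0,-0.001,0.08],"claw":40}
    - {"xyz":[-0.4,0,0.9],"rotation":[0,-0.001,0.12],"claw":40}
    - {"xyz":[-0.4,0,1.1],"rotation":[0,-0.001,0.15],"claw":40}
    - {"xyz":[-0.4,0,1.1],"rotation":[0,-0.001,0.15],"claw":40}

```text
time: 16.5
position: [0.6333, -0.004, 0.0939]
tcp_rot: [0.991, -0.132, 0.0, 0.0]
force: [0.2, -0.0, 4.0]
width: 0.0562
```

```bash
python3 st.py .6328 -.0038 .0938
```

```text
t 16.5 p [ 0.6333 -0.004   0.0939] yaw_y -105.15 zax [ 0.0009 -0.0002 -1.    ] q [-0.4075  0.6388  0.515   1.7217 -0.3894  0.8835 -1.5618] F [ 0.1792 -0.0011  4.0321] T [-0.2222  0.205   0.0707] w 0.05617040304664152
tool delta mm [-0.58 -0.03  0.07] tilt fix (tool rotvec) [-0.     -0.0009 -0.    ]
```

>>> send_rows:
  moves:
    - {"xyz":[-0.3,0,0.3],"rotation":[0,-0.001,0.02],"claw":40}
    - {"xyz":[-0.4,0,0.5],"rotation":[0,-0.001,0.04],"claw":40}
    - {"xyz":[-0.4,0,0.6],"rotation":[0,-0.001,0.06],"claw":40}
    - {"xyz":[-0.4,0,0.7],"rotation":[0,-0.001,0.08],"claw":40}
    - {"xyz":[-0.4,0,0.7],"rotation":[0,-0.001,0.09],"claw":40}

```text
time: 17.0
position: [0.6333, -0.0041, 0.0935]
tcp_rot: [0.984, -0.177, 0.0, -0.0]
force: [0.2, -0.4, 5.2]
width: 0.0559
```

```bash
python3 st.py .6328 -.0038 .0938
```

```text
t 17.0 p [ 0.6333 -0.0041  0.0935] yaw_y -110.37 zax [ 0.0007 -0.     -1.    ] q [-0.422   0.6446  0.5367  1.7223 -0.4075  0.887  -1.6386] F [ 0.2243 -0.3575  5.181 ] T [-0.2449  0.1557  0.0145] w 0.05592429955497323
tool delta mm [-0.56 -0.12 -0.34] tilt fix (tool rotvec) [-0.0002 -0.0007  0.    ]
```

>>> send_rows:
  moves:
    - {"xyz":[-0.3,0,0.2],"rotation":[0,-0.001,0.02],"claw":40}
    - {"xyz":[-0.4,0,0.4],"rotation":[0,-0.001,0.04],"claw":40}
    - {"xyz":[-0.4,0,0.5],"rotation":[0,-0.001,0.06],"claw":40}
    - {"xyz":[-0.4,0,0.5],"rotation":[0,-0.001,0.08],"claw":40}
    - {"xyz":[-0.4,0,0.5],"rotation":[0,-0.001,0.09],"claw":40}

```text
time: 17.5
position: [0.6332, -0.0041, 0.0932]
tcp_rot: [0.975, -0.222, 0.0, -0.0]
force: [-0.6, -1.0, 5.3]
width: 0.0563
```

```bash
python3 st.py .6328 -.0038 .0938
```

```text
t 17.5 p [ 0.6332 -0.0041  0.0932] yaw_y -115.62 zax [ 0.0004  0.0002 -1.    ] q [-0.4367  0.6506  0.5585  1.7229 -0.4256  0.8912 -1.7157] F [-0.5998 -0.9962  5.2996] T [-0.234   0.1622  0.0961] w 0.05627862975522987
tool delta mm [-0.52 -0.09 -0.6 ] tilt fix (tool rotvec) [-0.0003 -0.0003 -0.    ]
```

>>> send_rows:
  moves:
    - {"xyz":[-0.3,0,0.2],"rotation":[0,0,0.015],"claw":40}
    - {"xyz":[-0.4,0,0.3],"rotation":[0,0,0.03],"claw":40}
    - {"xyz":[-0.4,0,0.3],"rotation":[0,0,0.045],"claw":40}
    - {"xyz":[-0.4,0,0.3],"rotation":[0,0,0.06],"claw":40}
    - {"xyz":[-0.4,0,0.3],"rotation":[0,0,0.07],"claw":40}

```text
time: 18.0
position: [0.6328, -0.0044, 0.0931]
tcp_rot: [0.967, -0.256, 0.0, 0.0]
force: [-0.6, -1.1, 6.4]
width: 0.0562
```

```bash
python3 st.py .6328 -.0038 .0938
```

```text
t 18.0 p [ 0.6328 -0.0044  0.0931] yaw_y -119.7 zax [ 0.0003 -0.0003 -1.    ] q [-0.4486  0.6547  0.5761  1.7244 -0.4391  0.8941 -1.7759] F [-0.5525 -1.0794  6.4132] T [-0.3299  0.3976  0.2438] w 0.05623057303617575
tool delta mm [-0.29 -0.57 -0.66] tilt fix (tool rotvec) [ 0.0001 -0.0004 -0.    ]
```

>>> send_rows:
  moves:
    - {"xyz":[0,-0.3,-0.1],"rotation":[0,0,0.01],"claw":40}
    - {"xyz":[0,-0.5,-0.1],"rotation":[0,0,0.02],"claw":40}
    - {"xyz":[0,-0.5,-0.1],"rotation":[0,0,0.02],"claw":40}
    - {"xyz":[0,-0.5,-0.1],"rotation":[0,0,0.02],"claw":40}
    - {"xyz":[0,-0.5,-0.1],"rotation":[0,0,0.02],"claw":40}

```text
time: 18.5
position: [0.6326, -0.0045, 0.0932]
tcp_rot: [0.964, -0.266, -0.0, 0.0]
force: [-0.8, -0.3, 5.9]
width: 0.0564
```

```bash
python3 st.py .6328 -.0038 .0938
```

```text
t 18.5 p [ 0.6326 -0.0045  0.0932] yaw_y -120.88 zax [-0.0005 -0.0008 -1.    ] q [-0.4523  0.6562  0.5814  1.7242 -0.4425  0.8959 -1.794 ] F [-0.7763 -0.316   5.8904] T [-0.345   0.3913  0.2337] w 0.056382721765236704
tool delta mm [-0.2  -0.64 -0.63] tilt fix (tool rotvec) [ 0.0009 -0.      0.    ]
```

Resistance felt: the moment rose to 0.24 N m after about 77° clockwise, and the cap is 4.1 mm lower, which is home. Stopping there and letting go.

>>> send_rows:
  moves:
    - {"xyz":[0,0,-0.4],"rotation":[0,0,-0.02],"claw":40}
    - {"xyz":[0,0,-0.4],"rotation":[0,0,-0.02],"claw":75}
    - {"xyz":[0,0,-0.4],"rotation":[0,0,-0.02],"claw":75}
    - {"xyz":[0,0,-0.4],"rotation":[0,0,-0.02],"claw":75}
    - {"xyz":[0,0,-0.4],"rotation":[0,0,-0.02],"claw":75}

```text
time: 19.0
position: [0.6324, -0.0042, 0.0932]
tcp_rot: [0.967, -0.257, -0.0, 0.0]
force: [-0.4, -0.1, -0.0]
width: 0.0687
```

```bash
python3 st.py .6328 -.0038 .0938; python3 look.py pics/s8.png .1058
```

```text
t 19.0 p [ 0.6324 -0.0042  0.0932] yaw_y -119.74 zax [-0.0011 -0.0006 -1.    ] q [-0.4493  0.6549  0.5765  1.7241 -0.4385  0.8956 -1.7775] F [-0.3737 -0.0668 -0.0042] T [-0.0472  0.1601  0.005 ] w 0.06872269163666946
tool delta mm [ 0.18 -0.57 -0.61] tilt fix (tool rotvec) [0.0011 0.0007 0.    ]
```

View pics/s8_z.png

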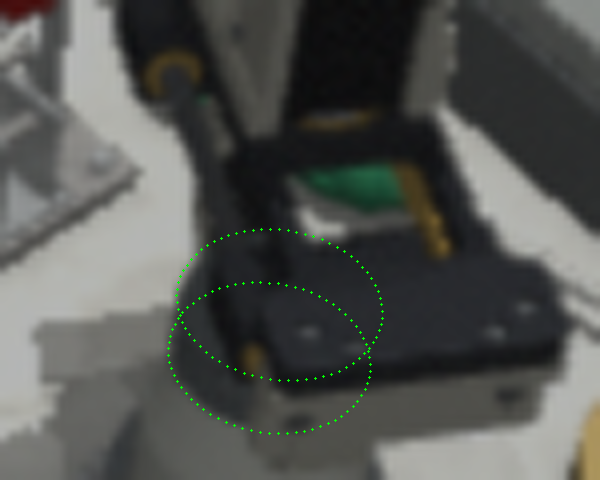

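>>> send_rows:
  moves:
    - {"xyz":[0,0,-5],"rotation":[0,0,0],"claw":75}
    - {"xyz":[0,0,-15],"rotation":[0,0,0],"claw":80}
    - {"xyz":[0,0,-35],"rotation":[0,0,0],"claw":80}
    - {"xyz":[0,0,-60],"rotation":[0,0,0],"claw":80}
    - {"xyz":[0,0,-90],"rotation":[0,0,0],"claw":80}

```text
time: 19.55
position: [0.632, -0.0043, 0.1843]
tcp_rot: [0.966, -0.257, -0.001, 0.001]
force: [1.3, 0.1, 0.4]
width: 0.0735
```

>>> send_rows:
  moves:
    - {"xyz":[0,0,-20],"rotation":[0,0,0.1],"claw":80}
    - {"xyz":[0,0,-40],"rotation":[0,0,0.1],"claw":80}
    - {"xyz":[0,0,-60],"rotation":[0,0,0.1],"claw":80}
    - {"xyz":[0,0,-70],"rotation":[0,0,0.1],"claw":80}
    - {"xyz":[0,0,-70],"rotation":[0,0,0.1],"claw":80}

```text
time: 20.05
position: [0.6333, -0.0044, 0.2565]
tcp_rot: [0.952, -0.305, 0.001, -0.0]
force: [0.1, 0.5, -0.3]
width: 0.0736
```

```bash
python3 st.py; python3 look.py pics/s9.png .1058; python3 - <<'E'
from h import *
im=cv2.imread("pics/scene2.png")
s=cv2.imread("pics/s9.png");cv2.imwrite("pics/s9_f.png",s)
g=s.astype(float).mean(2)
c0=proj("scene",[.6328,-.0038,.106])[0]
e=edges(s,c0,17,80)
print(c0,len(e))
E
```

```text
t 20.05 p [ 0.6333 -0.0044  0.2565] yaw_y -125.49 zax [ 0.0017 -0.0003 -1.    ] q [-0.5344  0.4826  0.6966  1.5951 -0.3274  1.182  -1.9595] F [ 0.1495  0.4634 -0.3058] T [ 0.0115  0.1603 -0.0073] w 0.07355505636628001
[323.87795105 170.80525075] 67
```

View pics/s9_z.png

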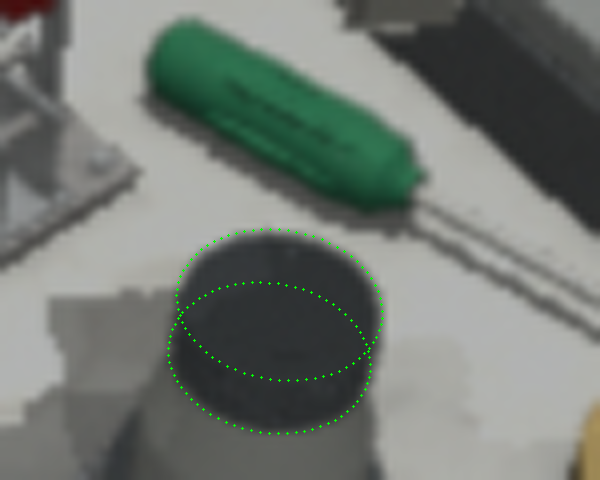

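View pics/s9_f.png

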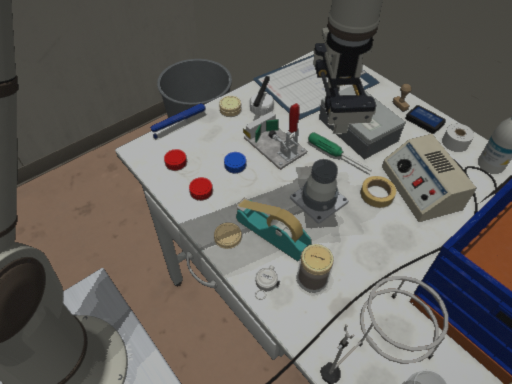

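The scene shows the cap level on the jar at about (323,171), matching the outline drawn for a cap centre 6.2 mm below the rim. The red and blue caps and the other objects are where they were.

```bash
python3 -c "
from workcell import arm
print(arm.close_job(), arm.state()['time'])"
```

```text
the job is handed in; nothing more can be done
the job is handed in; nothing more can be done
```

The grey ribbed cap is screwed fully home on the white jar and released, and the job was handed in at about 20 s of the 64 s allowed.

- **Finding the thread:** the cap dropped straight into the gaps as I lowered it, about 7 mm below rail level with no force, so no turning back was needed. It met the gap floor at 3.9 N.
- **Screwing down:** I regripped the cap and turned it clockwise about 77° under 2 to 6.4 N. It went down 4.1 mm. The moment then rose to about 0.24 N m, which I took as the end wall. I turned about 1° more at lower pressure to confirm and the moment stayed the same. I stopped there, opened the fingers and lifted clear.
- **Last check:** the picture shows the cap level, with its outline matching a centre 6.2 mm below the rim. The red and blue caps and the other objects look unmoved. The tool was about 16 cm above the fully seated position, touching nothing.
- **What disagreed:** while the cap was in the hand, its outline fitted about 0.1 rad of tilt. The outline looked slightly small after release too, and the cap seated level, so I put it down to an image effect. The camera estimates of the jar's axis differed by 1 to 3 mm. I used a value between them, and the cap went over the rim without touching.

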